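# Fit the sprung honing roller into its stand

### The job

Take the leather honing roller from its wooden rest and fit it into the honing stand: press its sprung brass pin against the inside of the tall cheek until the spring has given enough for the steel pin to pass inside the low cheek, ease the roller down between the cheeks to the recesses, ease it back so that the steel pin enters its recess too, and let the spring settle both pins fully home before you leave it. Work gently: never press the roller or its pins on the stand with 25 N or more, and leave the tin, the gouge and the mallet as they are.

Things in the scene. Friction and masses are not known exactly. Their poses are not given: they have to be found in the camera images.
- roller_mid (a point): Centre of the loose honing roller: brown leather cylinder 32 mm in diameter, 110 mm long, aluminium bands at its ends, 0.2 to 0.35 kg. Its y axis runs along the roller towards the sprung end; it may roll about y. It starts level in its rest, axis 45 mm above the table, the sprung end towards the robot's left (+y, yaw within 0.35 rad).
- sprung_end (a point): Centre of the roller's sprung end face, 55 mm from its centre. From it stands a brass pin 10 mm thick with a round nose, 30 mm out when free (nose 85 mm from the roller's centre). Pushed in along the axis it starts to give at 2 N, then takes 0.3 N more per mm and runs solid at 27 mm (10 N). It is oil-damped: 0.6 N more per 10 mm/s, both ways. Both pins are polished.
- steel_nose (a point): Nose of the roller's rigid steel pin at the other end, 69 mm from the roller's centre; the pin is 10 mm thick with a round nose and stands 14 mm out of the end face.
- rest: Fixed wooden rest, base 75 x 115 x 10 mm, with two V saddles 8 mm thick at y = +42 and -42 mm, up to 42 mm high; the middle between them is open for the fingers. Origin: centre of its underside; y along the roller.
- bed: Fixed dark wooden bed of the honing stand, 75 x 268 x 19 mm; origin at the centre of its underside, on the table, y along its length. On it a yoke (steel plate with two upright wooden cheeks, plate top 30 mm above the table) is clamped square and centred in x, but anywhere from -28 to +28 mm along the bed's y: this shift is not measured and must be seen or felt.
- tall_side (a point): Point fixed on the bed at its y = +67 mm, 80 mm above the table: with the yoke's shift added along y it is the mouth centre of the tall cheek's recess, for the brass pin: 14 x 14 mm square, 6 mm deep, brass bottom. The tall cheek is 46 mm wide in x, its top 128 mm above the table; its inner face (towards the low cheek) is plain and upright above the recess.
- low_side (a point): Same at y = -67 mm for the low cheek's recess, for the steel pin: 14 x 14 mm, 10 mm deep. Cheek 46 mm wide, top 96 mm above the table. Inner faces are 134 mm apart, so to pass between them the brass pin must be pushed in 20 mm (8 N); seated with both pins on the brass bottoms it stays pushed in 4 mm and the roller hangs up to 2 mm below the recess centres.
- tin: Bystander: yellow tin of honing paste, 64 mm in diameter, 35 mm high, loose. Origin: centre of its underside.
- gouge: Bystander: carving gouge lying on the table, 225 mm long, 26 mm thick, loose. Origin: on the table, under its middle; it lies along its y.
- mallet: Bystander: carver's mallet lying on the table: dark wooden head 90 x 65 x 55 mm, pale handle 24 mm thick standing out about 148 mm from it along y, loose. Origin: underside of the head's centre.
Mind the look-alikes: they are no part of the job. There is more than one size of the rest; the job needs the middle-sized.

How it is judged:
On the way:
1. the roller is lifted out of its rest (z of roller_mid in the frame of rest above 0.07 m), for 0.1 s.
At the end, for the whole second after the job is handed in: The roller hangs level in the stand (axis 74 to 84 mm above the table, within 0.06 rad of the bed's length), both pins pressed by the spring (over 0.5 N) on the brass bottoms of their recesses, released and at rest (contact force between roller and cup_sprung above 0.5 N and contact force between roller and cup_fixed above 0.5 N and z of roller_mid in the frame of bed between 0.074 and 0.084 m and angle between the y axis of roller_mid and the y axis of bed, either way round below 0.06 rad and linear speed of roller below 0.02 m/s); the robot touches nothing.
It fails at once if the roller or one of its pins is pressed on the stand with 25 N or more (contact force between roller and yoke above 25 N or contact force between roller and bed above 25 N).
It fails at once if the tin, the gouge or the mallet is moved by more than 30 mm or tipped (distance of any of tin, gouge, mallet from where it was at the start of the episode above 0.03 m or angle between any of mallet, tin's own z axis and vertical above 0.4 rad).
It also fails if it takes over 58 s, if anything falls off the work surface, if the arm or the gripper's body presses on something with over 40 N, if the wrist force passes 120 N, or if a joint passes its speed limit or range.

### The arm

A 6-joint arm with a two-finger parallel gripper is mounted at the origin on the work surface. World frame = base frame: x ahead of the robot, y to its left, z up, the work surface at z = 0. Lengths are in m, angles in rad, forces in N, time in s.
With the tool pointing down it reaches from about 0.35 to 0.975 m from the base axis. Payload 4.9 kg.
Tool frame: the origin (TCP) lies on the centre line of the jaws, within the pads' length; the fingertips stand 11 mm ahead of it and the grasp point (between the pads) lies 8 mm behind it; z points along the fingers, y is the direction in which the jaws open and shut (so a half turn about z gives the same grasp; the last joint's range is limited). The gripper opens to 85 mm and grips with 20 to 120 N. Pads are 22 mm wide; open, the fingers measure 114 mm over their backs; the gripper's body (76 mm by 85 mm) begins 54 mm behind the grasp point. The pads swing forward as they close: fully open they stand 13 mm farther back than shut.
Start: joints at [-0.119, 0.053, 1.613, -0, 1.476, -0.119], TCP at [0.625, 0, 0.242] pointing down, gripper open.
Joint ranges: [-3.01, 3.01], [-1.01, 2.22], [0.06, 2.58], [-1.02, 4.17], [0.09, 2.62], [-3.14, 3.14]. Speed limits (rad/s): [2.57, 2.57, 3.14, 3.14, 3.14, 3.14].

### API

Orientations are given as a rotation vector (axis times angle).
In Python, from station import ctrl gives the robot as it stands.
- The arm moves only by the tool send_rows, never from a script. Its argument "series" is a list of rows, each an object of numbers: "tx", "ty", "tz": the shift along the tool's x, y, z in cm; "wx", "wy", "wz": the turn, a rotation vector about the tool's x, y, z in rad; "jaw": the closure, from 0 (fully open) to 1 (shut). In form: [{"tx": .., "ty": .., "tz": .., "wx": .., "wy": .., "wz": .., "jaw": ..}, ...]. A call has 1 to 5 rows; each row shifts and turns the pose as measured when the row begins, along the tool's axes as they then stand; what a row does not reach is not made up. A row lasts 1/8 s, in which the tool goes at most 62.5 mm and 10.7 degrees, less where a joint would pass 70% of its speed; a pose out of reach is approached as far as the arm can. A call is refused whole if a number of a shift passes 6.25 or a number of a turn 0.188, either way. A call with a gripper value outside its range is refused whole. The fingers move at their own pace and stop on an object; "squeeze" is the grip in N (left out, the last holds). Time passes only in rows, so rows that do not move let the fingers close. It gives the time, the measured TCP pose, the force and the opening at its end, in the units of the state.
- ctrl.get_obs(): the state, without advancing time (a new reading comes with each control period).
- ctrl.get_image(name): name is "scene" or "side" or "wrist"; returns the picture (400x640x3 uint8, red, green, blue); there is no depth.
- ctrl.camera_info(name): a dict with "mtx" (3x3 intrinsics, pixels), "R" (3x3) and "t" (3): a world point X has camera coordinates R X + t. Camera axes: x right, y down, z forward; pixel columns grow to the right and rows downward; lengths in m; the calibration is good to about 2 mm. The wrist camera is an equidistant fisheye: a pixel r from the principal point sees the ray r / f radians off the axis. A picture is of the moment at which its call begins: read the wrist's pose just before it. camera_info takes no time and is no camera call; for the wrist camera it gives the pose at the moment of the call.
- ctrl.finish_job(): hands the job in, once; it reports no verdict.
The state is a dict: "t": time; "q": joint angles; "dq": joint speeds; "effort": joint torques, N m; "tool_pos": TCP position; "tool_rot": TCP orientation; "contact_force": force on the tool from outside, world axes, zero at the start; "wrist_torque": the same for the moment, N m; "opening": finger opening in m.
Only numpy, scipy, OpenCV 4.12 (cv2) and the standard library are available. Lean on these libraries where they do the work, as an engineer would, in place of code of your own. Each camera call takes 0.05 s, during which the arm holds its last target.

## Working session

There is one attempt and no reset: what is moved stays moved. The work goes in short steps, Python scripts to look and compute and a tool call to move; the robot and the scene stay as the last step left them, time stands still between calls to the robot, and variables do not carry over. Pictures are saved under pics/ and viewed, and the job is handed in when it is done.

Besides the shell and the picture viewer there is one more tool, called after "Request:" by a JSON object that holds its "api" and its "payload", one argument or row to a line. send_rows: Moves the arm, as the interface text tells. Its arguments: {"type":"object","properties":{"series":{"type":"array"},"squeeze":{"type":"number"}},"required":["series"]}

```bash
ls; mkdir -p pics; python3 - <<'E'
from station import ctrl
import cv2
print(ctrl.get_obs())
for n in ["scene","side","wrist"]:
    i=ctrl.camera_info(n); print(n,i)
    cv2.imwrite(f"pics/{n}0.png",ctrl.get_image(n)[:,:,::-1])
E
```

```text
pics
{'t': 0.0, 'q': array([-1.18988783e-01,  5.33067759e-02,  1.61431769e+00, -7.15959372e-06,
        1.47599635e+00, -1.19008977e-01]), 'dq': array([ 1.55280186e-03,  1.12668273e-03,  6.60006150e-04,  1.98731985e-05,
       -1.40860414e-03, -3.09005977e-04]), 'effort': array([ 2.70554956e-04, -3.93670499e+01, -3.70175600e+01, -1.62778279e-04,
        6.93513779e-03, -6.06393527e-06]), 'tool_pos': array([6.24390080e-01, 7.84174880e-05, 2.41079898e-01]), 'tool_rot': array([-2.22029367e+00, -2.22034003e+00,  1.97714774e-03]), 'contact_force': array([-0.68828248, -0.48073508, -0.037525  ]), 'wrist_torque': array([-0.03364052,  0.04319431,  0.02498777]), 'opening': 0.08532380748783083}
scene {'mtx': array([[374.20999544,   0.        , 319.73693845],
       [  0.        , 374.20999544, 198.75111541],
       [  0.        ,   0.        ,   1.        ]]), 'R': array([[-0.58490599,  0.81079637,  0.02223113],
       [ 0.48436761,  0.37114357, -0.79223763],
       [-0.65059434, -0.4526165 , -0.6098076 ]]), 't': array([ 0.28319217, -0.20774536,  1.31522766])}
side {'mtx': array([[473.71787484,   0.        , 323.72105827],
       [  0.        , 473.71787484, 200.81035428],
       [  0.        ,   0.        ,   1.        ]]), 'R': array([[ 0.9960533 , -0.0861764 , -0.0212472 ],
       [-0.07030222, -0.61988238, -0.78153914],
       [ 0.05417946,  0.77994837, -0.62349429]]), 't': array([-0.5418752 ,  0.11395683,  0.90379801])}
wrist {'mtx': array([[309.70691629,   0.        , 310.6228145 ],
       [  0.        , 309.70691629, 199.52759658],
       [  0.        ,   0.        ,   1.        ]]), 'R': array([[ 9.99996587e-01,  4.40009751e-05, -2.61219948e-03],
       [ 7.65050209e-04, -9.60959481e-01,  2.76688075e-01],
       [-2.49804331e-03, -2.76689129e-01, -9.60956235e-01]]), 't': array([-0.62353063, -0.03630208,  0.37943382])}
```

View pics/scene0.png

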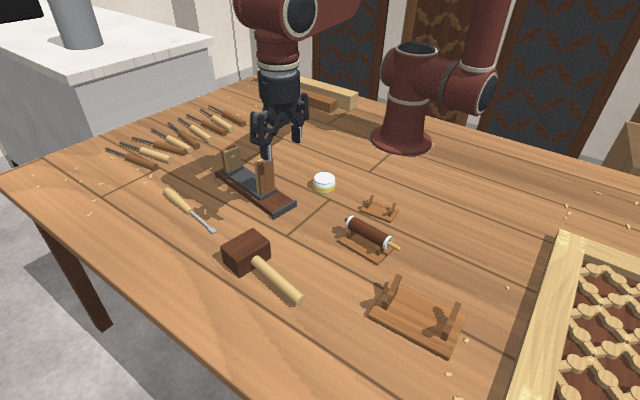

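View pics/side0.png

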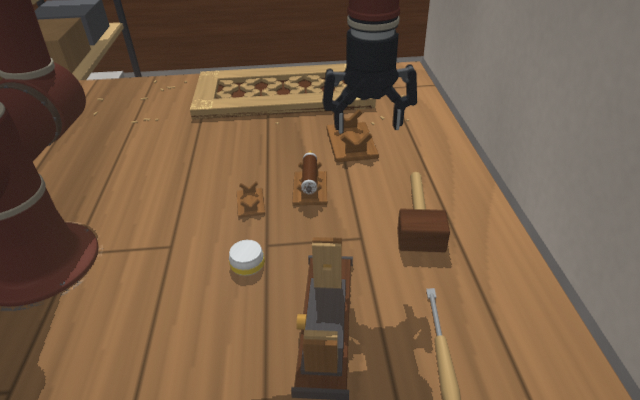

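View pics/wrist0.png

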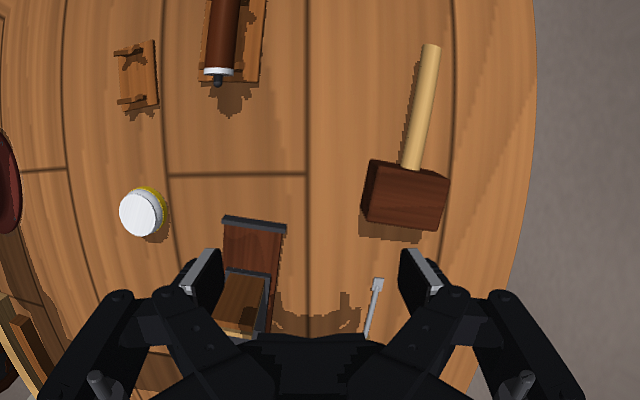

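```bash
python3 - <<'E'
import cv2
def crop(n,x0,y0,x1,y1,k,out):
    im=cv2.imread(f"pics/{n}0.png")[y0:y1,x0:x1]
    cv2.imwrite(f"pics/{out}.png",cv2.resize(im,None,fx=k,fy=k,interpolation=cv2.INTER_CUBIC))
crop("scene",205,140,305,220,7,"c_scene_stand")
crop("scene",330,205,410,270,8,"c_scene_roller")
crop("side",285,230,365,400,4,"c_side_stand")
crop("side",280,140,340,210,8,"c_side_roller")
E
```

```text
(no output)
```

View pics/c_scene_stand.png

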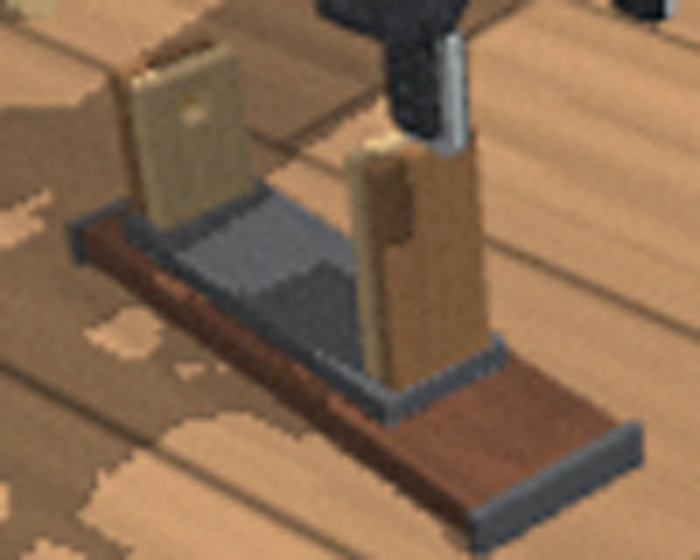

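View pics/c_scene_roller.png

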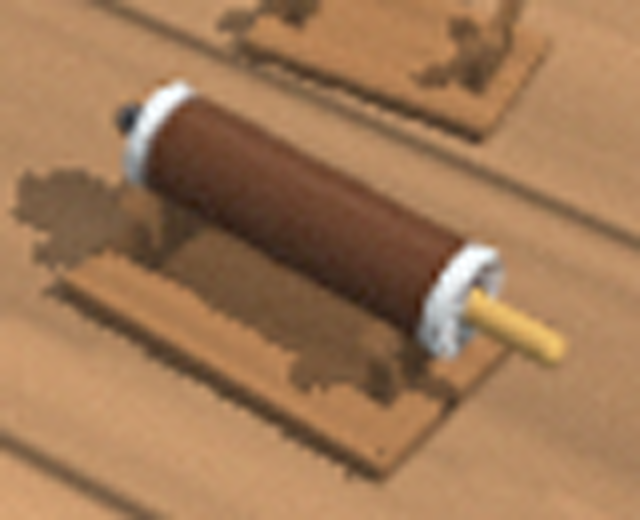

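View pics/c_side_stand.png

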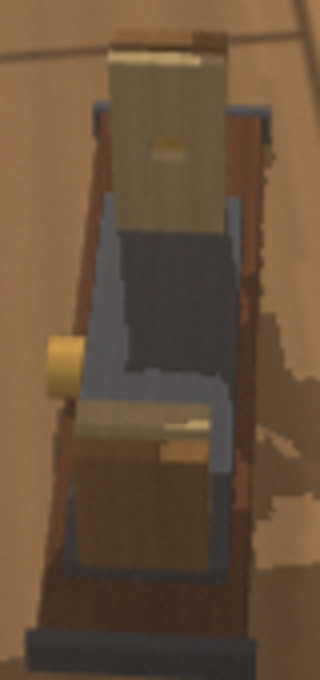

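View pics/c_side_roller.png

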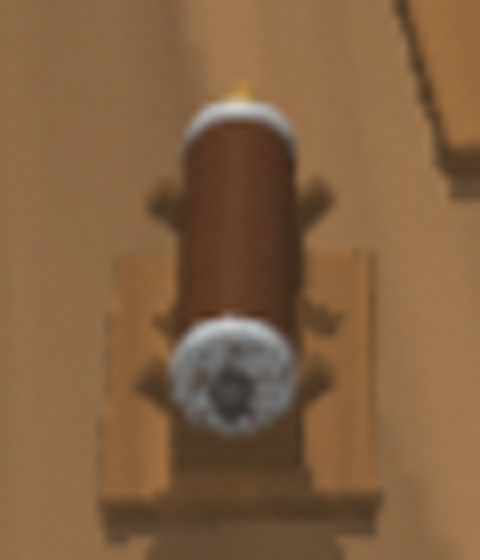

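```bash
cat > h.py <<'E'
import numpy as np, cv2
from scipy.optimize import least_squares
def proj(i,X):
    c=np.atleast_2d(X)@np.asarray(i["R"]).T+i["t"]; K=i["mtx"]
    return np.c_[K[0,0]*c[:,0]/c[:,2]+K[0,2],K[1,1]*c[:,1]/c[:,2]+K[1,2]]
def projf(i,X): # fisheye
    c=np.atleast_2d(X)@np.asarray(i["R"]).T+i["t"]; K=i["mtx"]
    r=np.hypot(c[:,0],c[:,1]); th=np.arctan2(r,c[:,2])
    return np.c_[K[0,0]*th*c[:,0]/r+K[0,2],K[1,1]*th*c[:,1]/r+K[1,2]]
def body(p,L):
    c,s=np.cos(p[2]),np.sin(p[2]); L=np.atleast_2d(L)
    return np.c_[p[0]+c*L[:,0]-s*L[:,1],p[1]+s*L[:,0]+c*L[:,1],L[:,2]]
def un(u,o,k): return (np.asarray(u,float)+.5)/k-.5+np.asarray(o,float)
E
python3 - <<'E'
from h import *
from station import ctrl
S=ctrl.camera_info("scene");D=ctrl.camera_info("side")
z=.045
so=lambda u:un(u,(330,205),8); do=lambda u:un(u,(280,140),8)
obs=[(S,[0,.085,z],so((562,350))),(S,[0,.055,z],so((474,304))),(S,[0,-.069,z],so((120,118))),
(D,[0,-.069,z],do((233,385))),(D,[0,-.055,z],do((235,376))),(D,[0,.085,z],do((243,85)))]
def f(p): return np.concatenate([(proj(i,body(p,L))-u).ravel() for i,L,u in obs])
r=least_squares(f,[.6,.25,0],loss='soft_l1');print("roller",r.x);print(f(r.x).reshape(-1,2).round(1))
so=lambda u:un(u,(205,140),7); do=lambda u:un(u,(285,230),4)
h,l=.0375,.134
# param: x,y,yaw,shift, t
def m(p,L,yk,t):
    L=np.array(L,float); L[1]+=p[3]*yk+p[4]*t; return body(p,L)
obs=[(S,[-h,l,.019],0,0,so((640,425))),(S,[h,l,.019],0,0,so((472,515))),(S,[h,-l,.019],0,0,so((70,224))),
(S,[.023,.067,.128],1,0,so((348,152))),(S,[.023,.067,.030],1,0,so((366,375))),(S,[.023,.067,.128],1,1,so((368,160))),(S,[.023,.067,.03],1,1,so((388,392))),(S,[-.023,.067,.03],1,1,so((490,348))),
(S,[.023,-.067,.096],1,0,so((132,80))),(S,[-.023,-.067,.096],1,0,so((237,45))),(S,[.023,-.067,.03],1,0,so((150,230))),(S,[-.023,-.067,.03],1,0,so((258,188))),
(S,[0,-.067,.08],1,0,so((190,107))),(D,[0,.067,.08],1,0,do((169,149))),
(D,[-.023,.067,.128],1,0,do((110,58))),(D,[.023,.067,.128],1,0,do((227,60))),(D,[-.023,.067,.03],1,0,do((117,230))),(D,[.023,.067,.03],1,0,do((225,233))),
(D,[-.023,-.067,.096],1,0,do((78,403))),(D,[.023,-.067,.096],1,0,do((210,404))),(D,[-.023,-.067,.096],1,-1,do((75,440))),(D,[.023,-.067,.096],1,-1,do((210,438))),
(D,[-h,l,.019],0,0,do((95,107))),(D,[h,l,.019],0,0,do((270,108))),(D,[-h,-l,.019],0,0,do((28,632))),(D,[h,-l,.019],0,0,do((255,640)))]
def f(p): return np.concatenate([(proj(i,m(p,L,a,b))-u).ravel() for i,L,a,b,u in obs])
r=least_squares(f,[.55,-.05,0,0,.012],loss='soft_l1');print("stand",r.x);print(f(r.x).reshape(-1,2).round(1))
E
```

```text
roller [ 0.52845714  0.17038294 -0.07767032]
[[ 0.8  0.6]
 [ 0.1 -0. ]
 [ 0.3 -0.8]
 [ 0.3  3. ]
 [ 0.2  0.1]
 [ 0.1  0.4]]
stand [ 0.53130235 -0.19467435 -0.15150283 -0.02187665  0.01552177]
[[-0.   0.5]
 [ 2.2  0.2]
 [ 0.6 -0.4]
 [-0.7 -0.1]
 [-0.1 -0.7]
 [ 0.3  1.2]
 [ 0.3 -0.6]
 [-0.9 -1.3]
 [ 1.2  1.4]
 [-0.   0.7]
 [ 1.7 -0.1]
 [-0.5 -0. ]
 [ 0.6 -0.4]
 [ 0.2 -0.1]
 [-0.4  0.7]
 [-0.1  1.1]
 [ 0.  -0.2]
 [ 0.3  0. ]
 [ 0.3 -1.1]
 [ 0.6  0. ]
 [-0.1 -0.8]
 [ 0.1  1.2]
 [ 1.8 -2.6]
 [-1.3 -1.5]
 [ 2.   1.5]
 [-1.5  2.1]]
```

Request:
{"api": "send_rows", "payload": {
  "series": [
    {"tx":4.25,"ty":-2.4,"tz":1.5,"wz":0.02,"jaw":0},
    {"tx":4.25,"ty":-2.4,"tz":1.5,"wz":0.02,"jaw":0},
    {"tx":4.25,"ty":-2.4,"tz":1.5,"wz":0.02,"jaw":0},
    {"tx":4.25,"ty":-2.4,"tz":1.5,"wz":0.02,"jaw":0},
    {"jaw":0}
  ],
  "squeeze": 70
}}

```text
invalid input at $.series[0]: expected keys tx, ty, tz, wx, wy, wz, jaw
```

```bash
cat > st.py <<'E'
from h import *
from station import ctrl
from scipy.spatial.transform import Rotation as Ro
def state(tx,ty,yaw):
    o=ctrl.get_obs(); R=Ro.from_rotvec(o["tool_rot"]).as_matrix()
    print("t",o["t"].__round__(2),"pos",o["tool_pos"].round(4),"yaw(toolx from +y)",np.arctan2(-R[0,0],R[1,0]).round(4),"tilt z",R[:,2].round(4),"F",o["contact_force"].round(2),"T",o["wrist_torque"].round(2),"open",round(o["opening"],4))
    return o,R
E
python3 - <<'E'
from st import *
o,R=state(0,0,0)
i=ctrl.camera_info("wrist"); im=ctrl.get_image("wrist")
cv2.imwrite("pics/w1.png",im[:,:,::-1])
for L in ([0,.085,.045],[0,-.069,.045],[.016,0,.045],[-.016,0,.045],[0,0,.061]): print(projf(i,body([.5285,.1704,-.0777],L)).round(1))
E
```

```text
t 0.15 pos [0.6245 0.     0.2413] yaw(toolx from +y) -0.0 tilt z [-1.6e-03  2.0e-04 -1.0e+00] F [1.03 0.27 0.1 ] T [-0.06 -0.   -0.02] open 0.0854
[[231.1 -41.4]]
[[216.8  86.6]]
[[236.3  25.2]]
[[208.2  26. ]]
[[217.9  21.6]]
```

View pics/w1.png

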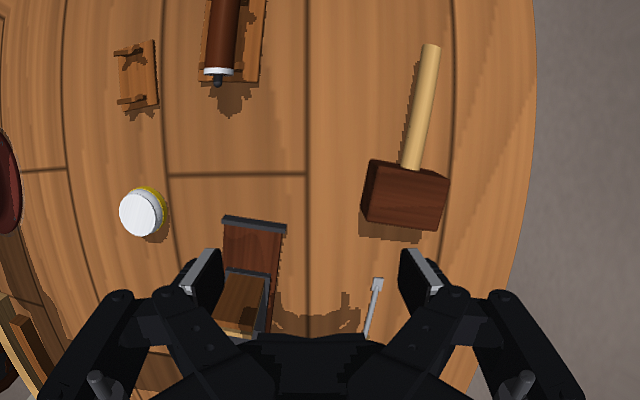

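The move was refused because every key is needed. In the unchanged wrist view the steel nose is at (217,86), exactly where the model predicts.

Request:
{"api": "send_rows", "payload": {
  "series": [
    {"tx":4.25,"ty":-2.4,"tz":1.5,"wx":0,"wy":0,"wz":0.02,"jaw":0},
    {"tx":4.25,"ty":-2.4,"tz":1.5,"wx":0,"wy":0,"wz":0.02,"jaw":0},
    {"tx":4.25,"ty":-2.4,"tz":1.5,"wx":0,"wy":0,"wz":0.02,"jaw":0},
    {"tx":4.25,"ty":-2.4,"tz":1.5,"wx":0,"wy":0,"wz":0.02,"jaw":0},
    {"tx":0,"ty":0,"tz":0,"wx":0,"wy":0,"wz":0,"jaw":0}
  ],
  "squeeze": 70
}}

```text
t: 0.82
tool_pos: [0.5312, 0.1767, 0.1787]
tool_rot: [-2.313, -2.124, 0.002]
contact_force: [-0.1, 0.1, -0.8]
opening: 0.0854
```

```bash
python3 - <<'E'
from st import *
o,R=state(0,0,0)
i=ctrl.camera_info("wrist"); im=ctrl.get_image("wrist")
cv2.imwrite("pics/w2.png",im[:,:,::-1])
for L in ([0,.085,.045],[0,-.069,.045],[.016,0,.045],[-.016,0,.045],[0,0,.061]): print(projf(i,body([.5285,.1704,-.0777],L)).round(1))
print("delta tool", (R.T@(np.array([.5285,.1704,.037])-o["tool_pos"])*100).round(2))
E
```

```text
t 0.82 pos [0.5312 0.1767 0.1787] yaw(toolx from +y) -0.0851 tilt z [-1.9e-03 -2.0e-04 -1.0e+00] F [-0.09  0.05 -0.82] T [-0.04  0.01 -0.04] open 0.0854
[[308.  102.7]]
[[309.5 267.8]]
[[326.8 199.4]]
[[291.  199.6]]
[[308.7 204.7]]
delta tool [-0.64 -0.19 14.17]
```

View pics/w2.png

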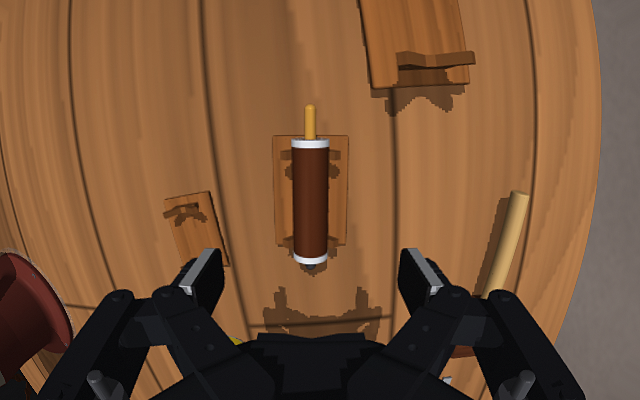

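Request:
{"api": "send_rows", "payload": {
  "series": [
    {"tx":-0.6,"ty":-0.1,"tz":4.0,"wx":0,"wy":0,"wz":0,"jaw":0},
    {"tx":0,"ty":0,"tz":4.0,"wx":0,"wy":0,"wz":0,"jaw":0},
    {"tx":0,"ty":0,"tz":3.0,"wx":0,"wy":0,"wz":0,"jaw":0},
    {"tx":0,"ty":0,"tz":2.0,"wx":0,"wy":0,"wz":0,"jaw":0},
    {"tx":0,"ty":0,"tz":0.5,"wx":0,"wy":0,"wz":0,"jaw":0}
  ]
}}

```text
t: 1.5
tool_pos: [0.5384, 0.1646, 0.0462]
tool_rot: [2.315, 2.112, 0.012]
contact_force: [1.1, -0.4, 0.1]
opening: 0.085
```

```bash
python3 - <<'E'
from st import *
o,R=state(0,0,0)
print("delta tool", (R.T@(np.array([.529,.1704,.036])-o["tool_pos"])*100).round(2))
cv2.imwrite("pics/sc2.png",cv2.resize(ctrl.get_image("side")[100:240,230:400,::-1],None,fx=4,fy=4))
E
```

```text
t 1.5 pos [0.5384 0.1646 0.0462] yaw(toolx from +y) -0.0917 tilt z [ 0.011  -0.001  -0.9999] F [ 1.13 -0.42  0.08] T [-0.01  0.04  0.01] open 0.085
delta tool [ 0.49 -1.    1.  ]
```

View pics/sc2.png

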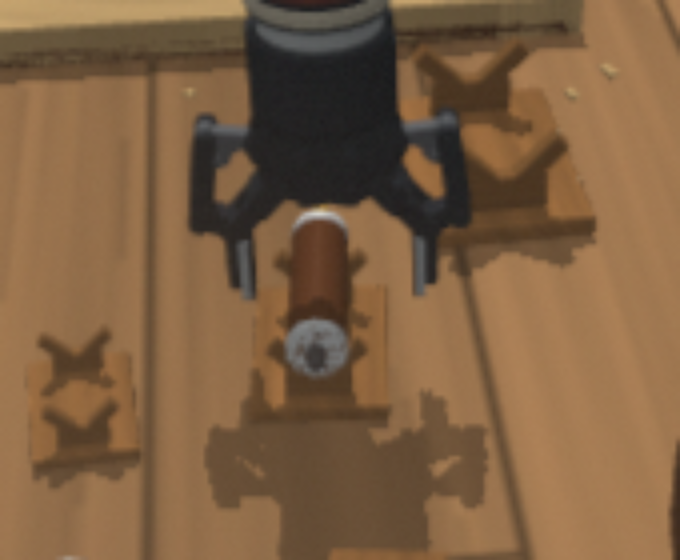

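Request:
{"api": "send_rows", "payload": {
  "series": [
    {"tx":0.5,"ty":-0.8,"tz":0.0,"wx":0.011,"wy":0,"wz":-0.005,"jaw":0},
    {"tx":0,"ty":-0.2,"tz":0.5,"wx":0,"wy":0,"wz":0,"jaw":0},
    {"tx":0,"ty":0,"tz":0.5,"wx":0,"wy":0,"wz":0,"jaw":0}
  ]
}}

```text
t: 1.92
tool_pos: [0.5315, 0.1708, 0.0394]
tool_rot: [2.314, 2.12, 0.008]
contact_force: [-1.0, -0.7, 0.4]
opening: 0.0856
```

```bash
python3 - <<'E'
from st import *
o,R=state(0,0,0)
print("delta tool", (R.T@(np.array([.529,.1704,.036])-o["tool_pos"])*100).round(2))
E
```

```text
t 1.93 pos [0.5315 0.1708 0.0394] yaw(toolx from +y) -0.0871 tilt z [ 0.006   0.0011 -1.    ] F [-0.99 -0.75  0.37] T [-0.06  0.01 -0.04] open 0.0856
delta tool [-0.06 -0.24  0.34]
```

Request:
{"api": "send_rows", "payload": {
  "series": [
    {"tx":-0.1,"ty":-0.3,"tz":0.4,"wx":0.006,"wy":0,"wz":0,"jaw":0},
    {"tx":0,"ty":0,"tz":0,"wx":0,"wy":0,"wz":0,"jaw":0.45},
    {"tx":0,"ty":0,"tz":0,"wx":0,"wy":0,"wz":0,"jaw":0.45}
  ],
  "squeeze": 25
}}

```text
t: 2.3
tool_pos: [0.5282, 0.1702, 0.0352]
tool_rot: [-2.315, -2.122, -0.002]
contact_force: [-0.8, 0.6, -0.1]
opening: 0.0518
```

```bash
python3 - <<'E'
from st import *
o,R=state(0,0,0)
print("delta tool", (R.T@(np.array([.529,.1704,.036])-o["tool_pos"])*100).round(2))
cv2.imwrite("pics/w3.png",ctrl.get_image("wrist")[:,:,::-1])
E
```

```text
t 2.3 pos [0.5282 0.1702 0.0352] yaw(toolx from +y) -0.0867 tilt z [-2.0e-04  1.6e-03 -1.0e+00] F [-0.79  0.61 -0.07] T [ 0.06  0.01 -0.04] open 0.0518
delta tool [ 0.03  0.08 -0.08]
```

View pics/w3.png

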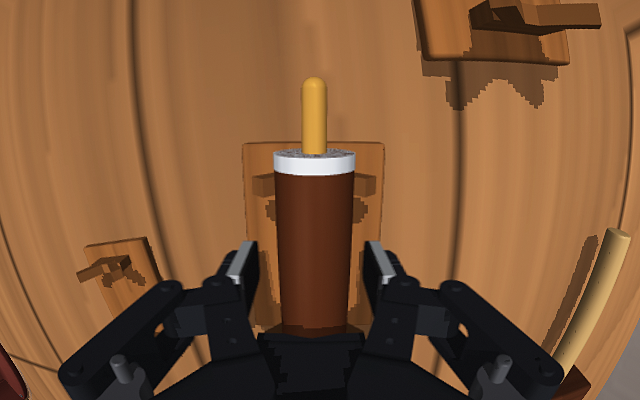

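Request:
{"api": "send_rows", "payload": {
  "series": [
    {"tx":0,"ty":0.1,"tz":0,"wx":0,"wy":0,"wz":0,"jaw":0.45},
    {"tx":0,"ty":0,"tz":0,"wx":0,"wy":0,"wz":0,"jaw":1},
    {"tx":0,"ty":0,"tz":0,"wx":0,"wy":0,"wz":0,"jaw":1},
    {"tx":0,"ty":0,"tz":0,"wx":0,"wy":0,"wz":0,"jaw":1}
  ],
  "squeeze": 25
}}

```text
t: 2.85
tool_pos: [0.5296, 0.1701, 0.0355]
tool_rot: [-2.315, -2.123, -0.003]
contact_force: [0.3, 0.7, -0.7]
opening: 0.0309
```

Request:
{"api": "send_rows", "payload": {
  "series": [
    {"tx":0,"ty":0,"tz":0,"wx":0,"wy":0,"wz":0,"jaw":1},
    {"tx":0,"ty":0,"tz":0,"wx":0,"wy":0,"wz":0,"jaw":1},
    {"tx":0,"ty":0,"tz":-0.5,"wx":0,"wy":0,"wz":0,"jaw":1}
  ],
  "squeeze": 70
}}

```text
t: 3.22
tool_pos: [0.5286, 0.1699, 0.0397]
tool_rot: [-2.314, -2.122, 0.001]
contact_force: [0.6, -0.8, -3.4]
opening: 0.0302
```

```bash
python3 - <<'E'
from st import *
o,R=state(0,0,0)
cv2.imwrite("pics/w4.png",ctrl.get_image("wrist")[:,:,::-1])
E
```

```text
t 3.23 pos [0.5286 0.1699 0.0397] yaw(toolx from +y) -0.0866 tilt z [-0.0017  0.0012 -1.    ] F [ 0.6  -0.82 -3.41] T [-0.02 -0.   -0.03] open 0.0302
```

View pics/w4.png

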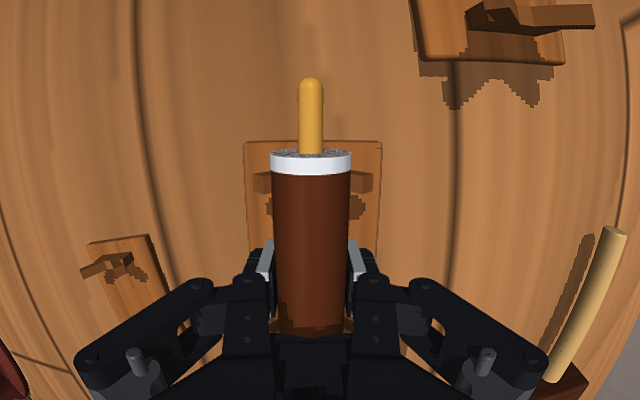

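Request:
{"api": "send_rows", "payload": {
  "series": [
    {"tx":0,"ty":0,"tz":-2,"wx":0,"wy":0,"wz":0,"jaw":1},
    {"tx":0,"ty":0,"tz":-3.5,"wx":0,"wy":0,"wz":0,"jaw":1},
    {"tx":0,"ty":0,"tz":-4,"wx":0,"wy":0,"wz":0,"jaw":1},
    {"tx":0,"ty":0,"tz":-3.5,"wx":0,"wy":0,"wz":0,"jaw":1},
    {"tx":0,"ty":0,"tz":-1,"wx":0,"wy":0,"wz":0,"jaw":1}
  ]
}}

```text
t: 3.9
tool_pos: [0.5259, 0.1692, 0.1798]
tool_rot: [-2.311, -2.119, 0.011]
contact_force: [-0.4, -1.7, -2.9]
opening: 0.03
```

```bash
python3 - <<'E'
from st import *
o,R=state(0,0,0)
print("delta tool", (R.T@(np.array([.5235,-.246,.165])-o["tool_pos"])*100).round(2))
E
```

```text
t 3.9 pos [0.5259 0.1692 0.1798] yaw(toolx from +y) -0.0867 tilt z [-9.5e-03 -1.0e-04 -1.0e+00] F [-0.38 -1.74 -2.87] T [ 0.   -0.05  0.  ] open 0.03
delta tool [-41.39   3.37   1.49]
```

Request:
{"api": "send_rows", "payload": {
  "series": [
    {"tx":-4,"ty":0.35,"tz":0,"wx":0,"wy":0,"wz":0.007,"jaw":1},
    {"tx":-4,"ty":0.35,"tz":0,"wx":0,"wy":0,"wz":0.007,"jaw":1},
    {"tx":-4,"ty":0.35,"tz":0,"wx":0,"wy":0,"wz":0.007,"jaw":1},
    {"tx":-4,"ty":0.35,"tz":0,"wx":0,"wy":0,"wz":0.007,"jaw":1},
    {"tx":-4,"ty":0.35,"tz":0,"wx":0,"wy":0,"wz":0.007,"jaw":1}
  ]
}}

```text
t: 4.53
tool_pos: [0.5198, -0.0342, 0.1727]
tool_rot: [-2.338, -2.079, 0.02]
contact_force: [0.7, 0.3, -2.9]
opening: 0.0306
```

```bash
python3 - <<'E'
from st import *
o,R=state(0,0,0)
print("delta tool", (R.T@(np.array([.5235,-.246,.165])-o["tool_pos"])*100).round(2))
E
```

```text
t 4.53 pos [ 0.5198 -0.0342  0.1727] yaw(toolx from +y) -0.117 tilt z [-0.0183  0.0014 -0.9998] F [ 0.67  0.31 -2.93] T [-0.06 -0.01  0.03] open 0.0306
delta tool [-20.99   2.85   0.73]
```

Request:
{"api": "send_rows", "payload": {
  "series": [
    {"tx":-4.2,"ty":0.6,"tz":0,"wx":-0.008,"wy":0,"wz":0.01,"jaw":1},
    {"tx":-4.2,"ty":0.6,"tz":0,"wx":-0.008,"wy":0,"wz":0.01,"jaw":1},
    {"tx":-4.2,"ty":0.6,"tz":0,"wx":-0.005,"wy":0,"wz":0.01,"jaw":1},
    {"tx":-4.2,"ty":0.6,"tz":0,"wx":-0.003,"wy":0,"wz":0.005,"jaw":1},
    {"tx":-3,"ty":0.4,"tz":0,"wx":0,"wy":0,"wz":0,"jaw":1}
  ]
}}

```text
t: 5.15
tool_pos: [0.515, -0.2392, 0.1618]
tool_rot: [-2.38, -2.038, 0.003]
contact_force: [0.2, 1.3, -2.6]
opening: 0.03
```

```bash
python3 - <<'E'
from st import *
o,R=state(0,0,0)
print("delta tool", (R.T@(np.array([.5235,-.246,.165])-o["tool_pos"])*100).round(2))
for n in ["wrist","side","scene"]: cv2.imwrite(f"pics/{n}5.png",ctrl.get_image(n)[:,:,::-1])
E
```

```text
t 5.15 pos [ 0.515  -0.2392  0.1618] yaw(toolx from +y) -0.1545 tilt z [-0.0067  0.0046 -1.    ] F [ 0.19  1.26 -2.63] T [-0.01 -0.04  0.04] open 0.03
delta tool [-0.54  0.94 -0.33]
```

View pics/wrist5.png

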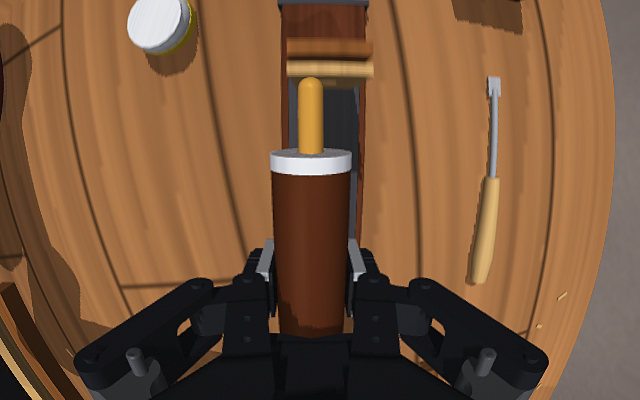

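View pics/side5.png

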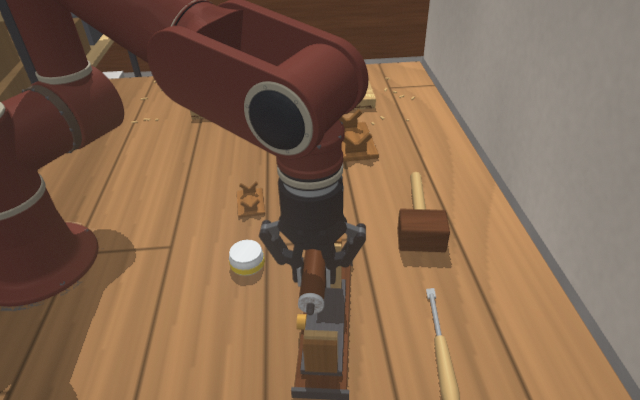

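View pics/scene5.png

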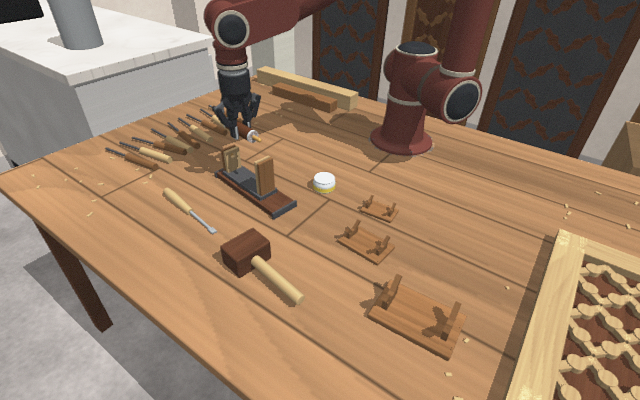

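```bash
python3 - <<'E'
from st import *
i=ctrl.camera_info("wrist")
P=[.5313,-.1947,-.1515]; s=-.0219;t=.0155
for L in ([-.023,.067+s,.128],[.023,.067+s,.128],[-.023,.067+s+t,.128],[.023,.067+s+t,.128],[-.0375,.134,.019],[.0375,.134,.019]): print(L,projf(i,body(P,L)).round(1))
o=ctrl.get_obs();R=Ro.from_rotvec(o["tool_rot"]).as_matrix()
for q in ([.085,0,-.0095],[.055,0,-.0095],[.055,.016,-.0095],[.055,-.016,-.0095]): print(q,projf(i,o["tool_pos"]+R@np.array(q)).round(1))
im=cv2.imread("pics/wrist5.png")[0:190,250:400];cv2.imwrite("pics/w5c.png",cv2.resize(im,None,fx=4,fy=4,interpolation=cv2.INTER_CUBIC)[:600])
E
```

```text
[-0.023, 0.0451, 0.128] [[285.1  74.4]]
[0.023, 0.0451, 0.128] [[371.8  75.3]]
[-0.023, 0.0606, 0.128] [[285.   46.4]]
[0.023, 0.0606, 0.128] [[371.6  47.5]]
[-0.0375, 0.134, 0.019] [[279.9  -3.6]]
[0.0375, 0.134, 0.019] [[363.7  -2.9]]
[0.085, 0, -0.0095] [[311.2  75. ]]
[0.055, 0, -0.0095] [[311.2 150.5]]
[0.055, 0.016, -0.0095] [[351.3 150.8]]
[0.055, -0.016, -0.0095] [[271.1 150.8]]
```

View pics/w5c.png

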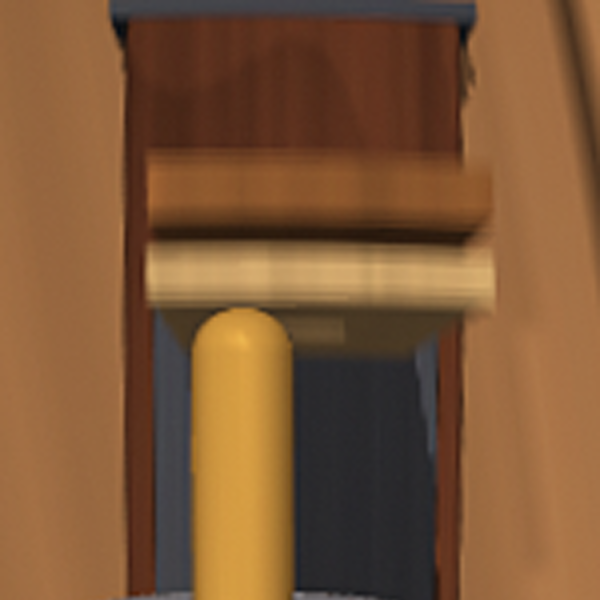

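```bash
cat >> st.py <<'E'
P=[.5322,-.1947,-.1515]; SH=-.0225
def yoke(p):
    c,s=np.cos(P[2]),np.sin(P[2]); d=np.asarray(p)[:2]-P[:2]
    return np.array([c*d[0]+s*d[1], -s*d[0]+c*d[1]-SH, p[2]])
def rep(x=0,y=None,z=None):
    o,R=state(0,0,0); k=yoke(o["tool_pos"]); print("TCP in yoke mm",(k*1000).round(1))
    g=np.array([x,k[1] if y is None else y, k[2] if z is None else z])
    w=body(P,[g[0],g[1]+SH,g[2]])[0]
    print("delta tool cm",(R.T@(w-o["tool_pos"])*100).round(2), "wz",round(-(P[2]-np.arctan2(-R[0,0],R[1,0])),4),"wx",R[0,2].round(4),"~wy",-R[1,2].round(4))
    return o,R
E
python3 - <<'E'
from st import *
rep(0,-.035,.1075)
E
```

```text
t 5.3 pos [ 0.5151 -0.2386  0.1618] yaw(toolx from +y) -0.1557 tilt z [-0.007   0.0051 -1.    ] F [ 0.77  0.43 -3.23] T [ 0.02 -0.03 -0.01] open 0.0297
TCP in yoke mm [-10.3 -23.5 161.8]
delta tool cm [-1.16  1.07  5.42] wz -0.0042 wx -0.007 ~wy -0.0051
```

Request:
{"api": "send_rows", "payload": {
  "series": [
    {"tx":-0.6,"ty":0.6,"tz":1,"wx":-0.007,"wy":-0.005,"wz":-0.004,"jaw":1},
    {"tx":-0.5,"ty":0.5,"tz":1,"wx":0,"wy":0,"wz":0,"jaw":1},
    {"tx":0,"ty":0,"tz":1,"wx":0,"wy":0,"wz":0,"jaw":1},
    {"tx":0,"ty":0,"tz":0,"wx":0,"wy":0,"wz":0,"jaw":1}
  ]
}}

```text
t: 5.8
tool_pos: [0.5238, -0.2485, 0.1264]
tool_rot: [-2.377, -2.048, 0.003]
contact_force: [0.0, -0.1, -3.6]
opening: 0.03
```

```bash
python3 - <<'E'
from st import *
rep(0,-.035,.1075)
E
```

```text
t 5.8 pos [ 0.5238 -0.2485  0.1264] yaw(toolx from +y) -0.1485 tilt z [-0.0046  0.0021 -1.    ] F [ 0.01 -0.11 -3.55] T [-0.01  0.03  0.04] open 0.03
TCP in yoke mm [ -0.2 -31.9 126.4]
delta tool cm [-0.31  0.03  1.89] wz 0.003 wx -0.0046 ~wy -0.0021
```

Request:
{"api": "send_rows", "payload": {
  "series": [
    {"tx":-0.1,"ty":0,"tz":0.8,"wx":-0.004,"wy":-0.002,"wz":0.003,"jaw":1},
    {"tx":0,"ty":0,"tz":0.7,"wx":0,"wy":0,"wz":0,"jaw":1},
    {"tx":0,"ty":0,"tz":0.1,"wx":0,"wy":0,"wz":0,"jaw":1},
    {"tx":0,"ty":0,"tz":0,"wx":0,"wy":0,"wz":0,"jaw":1}
  ]
}}

```text
t: 6.3
tool_pos: [0.5239, -0.2491, 0.1097]
tool_rot: [2.382, 2.047, -0.001]
contact_force: [-0.0, -0.3, -3.6]
opening: 0.0303
```

```bash
python3 - <<'E'
from st import *
o,R=rep(0,-.022,.1075)
for n in ["wrist","side","scene"]: cv2.imwrite(f"pics/{n}6.png",ctrl.get_image(n)[:,:,::-1])
im=cv2.imread("pics/side6.png")[200:350,240:420];cv2.imwrite("pics/s6c.png",cv2.resize(im,None,fx=4,fy=4,interpolation=cv2.INTER_CUBIC))
im=cv2.imread("pics/scene6.png")[120:220,205:325];cv2.imwrite("pics/sc6c.png",cv2.resize(im,None,fx=6,fy=6,interpolation=cv2.INTER_CUBIC))
im=cv2.imread("pics/wrist6.png")[0:150,230:420];cv2.imwrite("pics/w6c.png",cv2.resize(im,None,fx=4,fy=4,interpolation=cv2.INTER_CUBIC))
E
```

```text
t 6.3 pos [ 0.5239 -0.2491  0.1097] yaw(toolx from +y) -0.1508 tilt z [ 0.    -0.001 -1.   ] F [-0.04 -0.32 -3.59] T [-0.   -0.   -0.02] open 0.0303
TCP in yoke mm [ -0.  -32.5 109.7]
delta tool cm [1.05 0.   0.22] wz 0.0007 wx 0.0 ~wy 0.001
```

View pics/s6c.png

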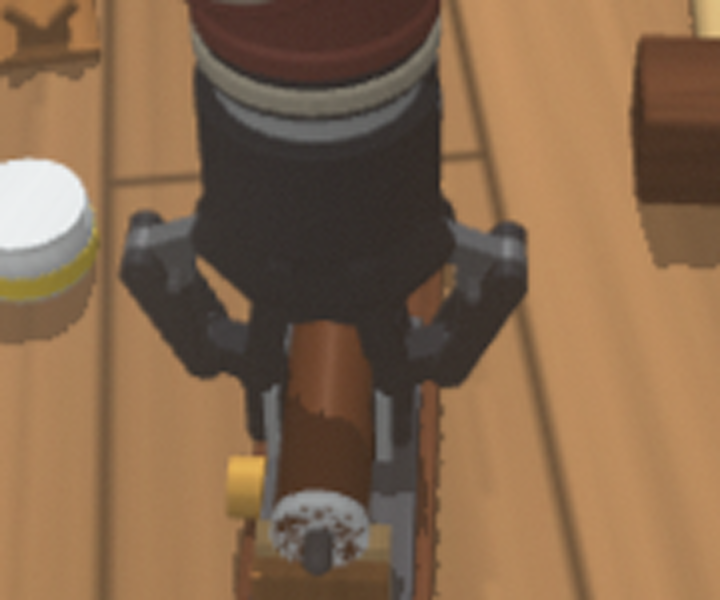

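View pics/sc6c.png

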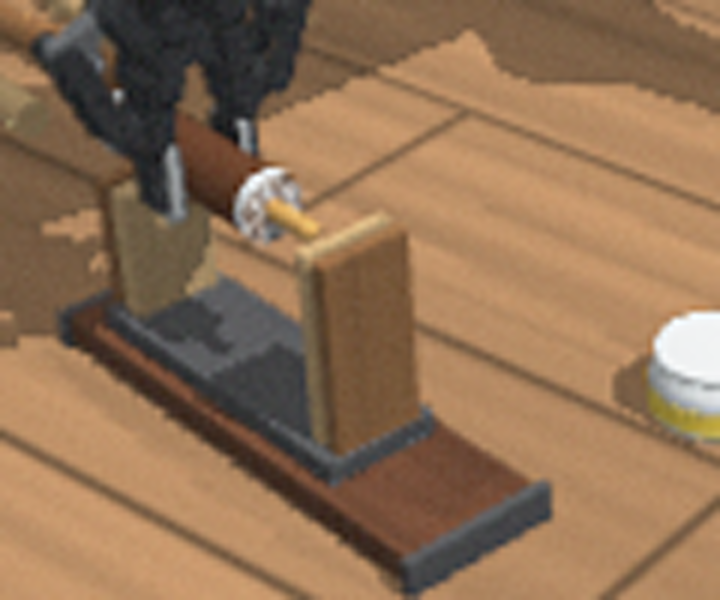

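View pics/w6c.png

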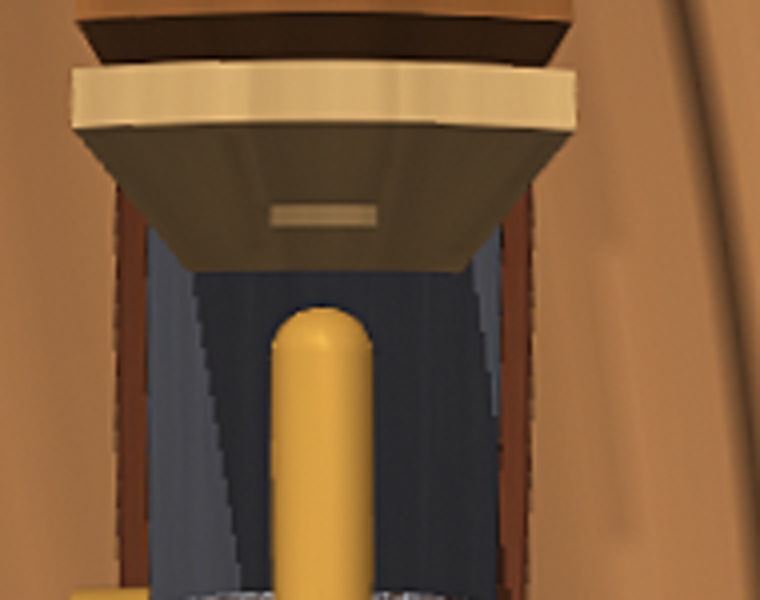

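Request:
{"api": "send_rows", "payload": {
  "series": [
    {"tx":0.5,"ty":0,"tz":0.1,"wx":0,"wy":0.001,"wz":0,"jaw":1},
    {"tx":0.5,"ty":0,"tz":0,"wx":0,"wy":0,"wz":0,"jaw":1},
    {"tx":0.2,"ty":0,"tz":0,"wx":0,"wy":0,"wz":0,"jaw":1},
    {"tx":0.2,"ty":0,"tz":0,"wx":0,"wy":0,"wz":0,"jaw":1}
  ]
}}

```text
t: 6.95
tool_pos: [0.5266, -0.2345, 0.1096]
tool_rot: [2.381, 2.047, 0.001]
contact_force: [0.1, -0.3, -2.8]
opening: 0.0298
```

```bash
python3 - <<'E'
from st import *
o,R=rep(0,.005,.1085)
E
```

```text
t 6.95 pos [ 0.5266 -0.2345  0.1096] yaw(toolx from +y) -0.1508 tilt z [ 1.5e-03 -6.0e-04 -1.0e+00] F [ 0.13 -0.27 -2.79] T [-0.02  0.01  0.07] open 0.0298
TCP in yoke mm [  0.5 -17.7 109.6]
delta tool cm [ 2.27 -0.04  0.11] wz 0.0007 wx 0.0015 ~wy 0.0006
```

Request:
{"api": "send_rows", "payload": {
  "series": [
    {"tx":0.2,"ty":-0.05,"tz":0,"wx":0.001,"wy":0,"wz":0,"jaw":1},
    {"tx":0.2,"ty":0,"tz":0,"wx":0,"wy":0,"wz":0,"jaw":1},
    {"tx":0.2,"ty":0,"tz":0,"wx":0,"wy":0,"wz":0,"jaw":1}
  ]
}}

```text
t: 7.32
tool_pos: [0.527, -0.2295, 0.11]
tool_rot: [2.38, 2.046, -0.003]
contact_force: [-1.5, -3.3, -3.1]
opening: 0.0301
```

```bash
python3 - <<'E'
from st import *
o,R=rep(0,.005,.1085)
E
```

```text
t 7.33 pos [ 0.527  -0.2295  0.11  ] yaw(toolx from +y) -0.1507 tilt z [ 6.0e-04 -3.8e-03 -1.0e+00] F [-1.53 -3.34 -3.12] T [-0.57  0.18  0.06] open 0.0301
TCP in yoke mm [ 1.00e-01 -1.27e+01  1.10e+02]
delta tool cm [ 1.77 -0.01  0.14] wz 0.0008 wx 0.0006 ~wy 0.0038
```

Request:
{"api": "send_rows", "payload": {
  "series": [
    {"tx":0.25,"ty":0,"tz":0,"wx":0,"wy":0.003,"wz":0,"jaw":1},
    {"tx":0.25,"ty":0,"tz":0,"wx":0,"wy":0,"wz":0,"jaw":1},
    {"tx":0.25,"ty":0,"tz":0,"wx":0,"wy":0,"wz":0,"jaw":1},
    {"tx":0.25,"ty":0,"tz":0,"wx":0,"wy":0,"wz":0,"jaw":1}
  ]
}}

```text
t: 7.82
tool_pos: [0.5282, -0.2215, 0.1102]
tool_rot: [2.379, 2.044, -0.005]
contact_force: [-1.9, -5.7, -3.9]
opening: 0.0302
```

```bash
python3 - <<'E'
from st import *
o,R=rep(0,.0055,.1085)
E
```

```text
t 7.83 pos [ 0.5282 -0.2215  0.1102] yaw(toolx from +y) -0.1511 tilt z [ 5.0e-04 -5.6e-03 -1.0e+00] F [-1.92 -5.7  -3.86] T [-0.96  0.19  0.02] open 0.0302
TCP in yoke mm [  0.   -4.6 110.2]
delta tool cm [ 1.01 -0.    0.17] wz 0.0004 wx 0.0005 ~wy 0.0056
```

Request:
{"api": "send_rows", "payload": {
  "series": [
    {"tx":0.25,"ty":0,"tz":0.05,"wx":0,"wy":0.005,"wz":0,"jaw":1},
    {"tx":0.25,"ty":0,"tz":0.05,"wx":0,"wy":0,"wz":0,"jaw":1},
    {"tx":0.25,"ty":0,"tz":0,"wx":0,"wy":0,"wz":0,"jaw":1},
    {"tx":0.25,"ty":0,"tz":0,"wx":0,"wy":0.003,"wz":0,"jaw":1},
    {"tx":0.2,"ty":0,"tz":0,"wx":0,"wy":0,"wz":0,"jaw":1}
  ]
}}

```text
t: 8.45
tool_pos: [0.5293, -0.2142, 0.1104]
tool_rot: [2.377, 2.043, -0.009]
contact_force: [-2.3, -8.9, -4.3]
opening: 0.0301
```

```bash
python3 - <<'E'
from st import *
o,R=rep(0,.0055,.1085)
for n in ["wrist","side"]: cv2.imwrite(f"pics/{n}7.png",ctrl.get_image(n)[:,:,::-1])
im=cv2.imread("pics/side7.png")[250:400,250:400];cv2.imwrite("pics/s7c.png",cv2.resize(im,None,fx=4,fy=4,interpolation=cv2.INTER_CUBIC))
im=cv2.imread("pics/wrist7.png")[0:190,230:400];cv2.imwrite("pics/w7c.png",cv2.resize(im,None,fx=3,fy=3,interpolation=cv2.INTER_CUBIC))
E
```

```text
t 8.45 pos [ 0.5293 -0.2142  0.1104] yaw(toolx from +y) -0.1508 tilt z [ 4.0e-04 -9.2e-03 -1.0e+00] F [-2.26 -8.88 -4.28] T [-1.19  0.23  0.03] open 0.0301
TCP in yoke mm [1.000e-01 2.800e+00 1.104e+02]
delta tool cm [ 0.27 -0.01  0.19] wz 0.0007 wx 0.0004 ~wy 0.0092
```

View pics/s7c.png

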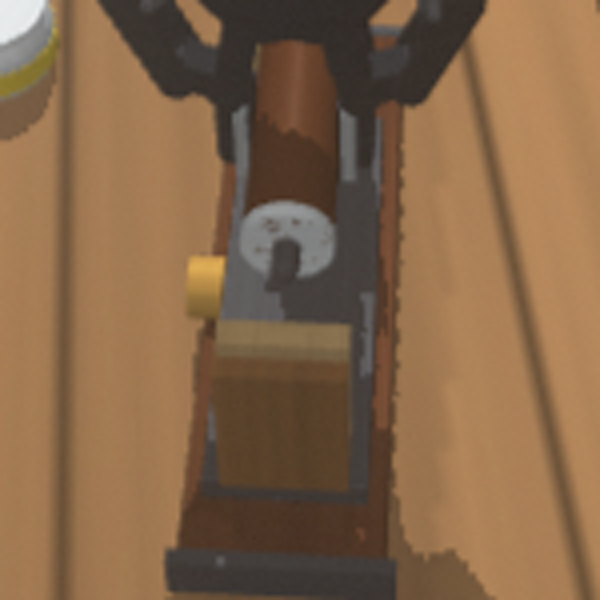

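View pics/w7c.png

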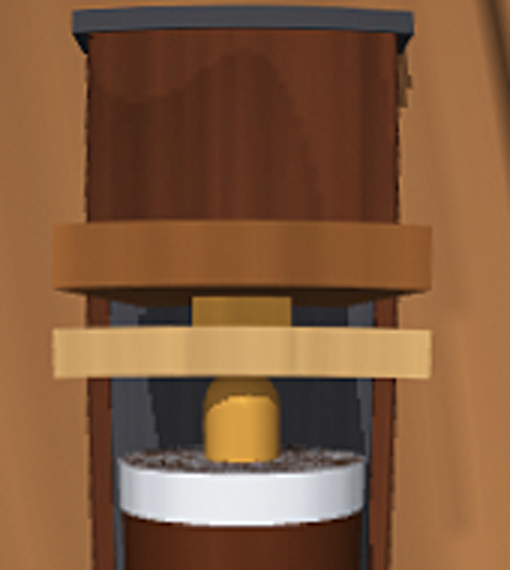

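```bash
python3 - <<'E'
from st import *
rep()
D=ctrl.camera_info("side")
o=ctrl.get_obs();R=Ro.from_rotvec(o["tool_rot"]).as_matrix()
n=o["tool_pos"]+R@np.array([-.0697,0,-.0095]); print("nose",n.round(4),"yoke",yoke(n).round(4),((proj(D,n)-[250,250]+.5)*4).round(0))
for L in ([-.023,-.067+SH,.096],[.023,-.067+SH,.096],[-.023,-.082+SH,.096],[.023,-.082+SH,.096],[0,-.067+SH,n[2]]): print(L,((proj(D,body(P,L))-[250,250]+.5)*4).round(0))
E
```

```text
t 8.55 pos [ 0.5293 -0.2141  0.1104] yaw(toolx from +y) -0.1507 tilt z [ 4.e-04 -9.e-03 -1.e+00] F [-1.22 -6.87 -3.68] T [-1.21  0.25  0.04] open 0.0302
TCP in yoke mm [1.000e-01 2.900e+00 1.104e+02]
delta tool cm [ 0.   -0.01 -0.  ] wz 0.0008 wx 0.0004 ~wy 0.009
nose [ 0.5189 -0.2829  0.1205] yoke [ 1.000e-04 -6.670e-02  1.205e-01] [[287. 278.]]
[-0.023, -0.0895, 0.096] [[222. 320.]]
[0.023, -0.0895, 0.096] [[355. 326.]]
[-0.023, -0.10450000000000001, 0.096] [[218. 357.]]
[0.023, -0.10450000000000001, 0.096] [[354. 363.]]
[0, -0.0895, np.float64(0.1204848025510628)] [[287. 279.]]
```

Request:
{"api": "send_rows", "payload": {
  "series": [
    {"tx":0.25,"ty":0,"tz":0.05,"wx":0,"wy":0.01,"wz":0,"jaw":1},
    {"tx":0.25,"ty":0,"tz":0.05,"wx":0,"wy":0.006,"wz":0,"jaw":1},
    {"tx":0.15,"ty":0,"tz":0.05,"wx":0,"wy":0.005,"wz":0,"jaw":1}
  ]
}}

```text
t: 8.93
tool_pos: [0.5297, -0.2115, 0.1095]
tool_rot: [-2.382, -2.048, -0.006]
contact_force: [-2.8, -7.8, -4.0]
opening: 0.0302
```

```bash
python3 - <<'E'
from st import *
o,R=rep(0,.0055,.1085)
E
```

```text
t 8.93 pos [ 0.5297 -0.2115  0.1095] yaw(toolx from +y) -0.1506 tilt z [ 0.0026  0.0029 -1.    ] F [-2.77 -7.8  -3.95] T [-1.22  0.31  0.06] open 0.0302
TCP in yoke mm [1.000e-01 5.500e+00 1.095e+02]
delta tool cm [ 0.   -0.01  0.1 ] wz 0.0009 wx 0.0026 ~wy -0.0029
```

Request:
{"api": "send_rows", "payload": {
  "series": [
    {"tx":0.07,"ty":0,"tz":0.3,"wx":0,"wy":0.001,"wz":0,"jaw":1},
    {"tx":0.07,"ty":0,"tz":0.3,"wx":0,"wy":0.003,"wz":0,"jaw":1},
    {"tx":0.07,"ty":0,"tz":0.3,"wx":0,"wy":0.003,"wz":0,"jaw":1}
  ]
}}

```text
t: 9.3
tool_pos: [0.5311, -0.2135, 0.1038]
tool_rot: [2.38, 2.046, 0.009]
contact_force: [-1.5, -7.4, 0.7]
opening: 0.0303
```

```bash
python3 - <<'E'
from st import *
o,R=rep(0,.0055,.0705)
E
```

```text
t 9.3 pos [ 0.5311 -0.2135  0.1038] yaw(toolx from +y) -0.1507 tilt z [ 0.0063  0.0013 -1.    ] F [-1.51 -7.35  0.73] T [-0.92  0.37  0.1 ] open 0.0303
TCP in yoke mm [  1.7   3.8 103.8]
delta tool cm [ 0.17 -0.19  3.33] wz 0.0008 wx 0.0063 ~wy -0.0013
```

Request:
{"api": "send_rows", "payload": {
  "series": [
    {"tx":0.25,"ty":-0.15,"tz":0.1,"wx":0.005,"wy":0.003,"wz":0,"jaw":1},
    {"tx":0.2,"ty":-0.05,"tz":0.2,"wx":0.002,"wy":0.003,"wz":0,"jaw":1}
  ]
}}

```text
t: 9.55
tool_pos: [0.5314, -0.2121, 0.1034]
tool_rot: [2.381, 2.045, 0.007]
contact_force: [-2.2, -8.0, -0.6]
opening: 0.0303
```

```bash
python3 - <<'E'
from st import *
o,R=rep(0,.0055,.0705)
E
```

```text
t 9.55 pos [ 0.5314 -0.2121  0.1034] yaw(toolx from +y) -0.1516 tilt z [ 4.8e-03  9.0e-04 -1.0e+00] F [-2.15 -7.96 -0.59] T [-1.08  0.31  0.06] open 0.0303
TCP in yoke mm [  1.8   5.2 103.4]
delta tool cm [ 0.03 -0.2   3.29] wz -0.0001 wx 0.0048 ~wy -0.0009
```

Request:
{"api": "send_rows", "payload": {
  "series": [
    {"tx":0.1,"ty":-0.2,"tz":0.1,"wx":0.005,"wy":0.001,"wz":0,"jaw":1},
    {"tx":0.08,"ty":0,"tz":0,"wx":0,"wy":0,"wz":0,"jaw":1}
  ]
}}

```text
t: 9.8
tool_pos: [0.5313, -0.2131, 0.1048]
tool_rot: [2.38, 2.042, 0.001]
contact_force: [-3.5, -7.8, -3.1]
opening: 0.0302
```

```bash
python3 - <<'E'
from st import *
o,R=rep(0,.0055,.0705)
E
```

```text
t 9.8 pos [ 0.5313 -0.2131  0.1048] yaw(toolx from +y) -0.1525 tilt z [ 0.0043 -0.0042 -1.    ] F [-3.53 -7.78 -3.06] T [-1.14  0.37  0.15] open 0.0302
TCP in yoke mm [  1.8   4.2 104.8]
delta tool cm [ 0.14 -0.2   3.43] wz -0.001 wx 0.0043 ~wy 0.0042
```

Request:
{"api": "send_rows", "payload": {
  "series": [
    {"tx":0.2,"ty":-0.25,"tz":0.3,"wx":0.005,"wy":0.005,"wz":0,"jaw":1},
    {"tx":0.12,"ty":-0.15,"tz":0.3,"wx":0.003,"wy":0.003,"wz":0,"jaw":1},
    {"tx":0.12,"ty":-0.05,"tz":0.3,"wx":0.003,"wy":0.003,"wz":0,"jaw":1}
  ]
}}

```text
t: 10.18
tool_pos: [0.5306, -0.2129, 0.1006]
tool_rot: [2.383, 2.042, 0.002]
contact_force: [-2.0, -6.7, 0.7]
opening: 0.0304
```

```bash
python3 - <<'E'
from st import *
o,R=rep(0,.0055,.0705)
E
```

```text
t 10.18 pos [ 0.5306 -0.2129  0.1006] yaw(toolx from +y) -0.1538 tilt z [ 0.0034 -0.0023 -1.    ] F [-2.05 -6.68  0.69] T [-0.97  0.35  0.05] open 0.0304
TCP in yoke mm [  1.2   4.2 100.6]
delta tool cm [ 0.13 -0.13  3.01] wz -0.0023 wx 0.0034 ~wy 0.0023
```

Request:
{"api": "send_rows", "payload": {
  "series": [
    {"tx":0.25,"ty":-0.2,"tz":0.3,"wx":0.004,"wy":0.005,"wz":-0.002,"jaw":1},
    {"tx":0.17,"ty":-0.15,"tz":0.3,"wx":0.003,"wy":0.003,"wz":0,"jaw":1},
    {"tx":0.15,"ty":-0.1,"tz":0.3,"wx":0.003,"wy":0.003,"wz":0,"jaw":1}
  ]
}}

```text
t: 10.55
tool_pos: [0.5305, -0.2119, 0.097]
tool_rot: [2.382, 2.043, 0.004]
contact_force: [-2.5, -7.7, -0.1]
opening: 0.0305
```

```bash
python3 - <<'E'
from st import *
o,R=rep(0,.0055,.0705)
for n in ["wrist","side"]: cv2.imwrite(f"pics/{n}8.png",ctrl.get_image(n)[:,:,::-1])
im=cv2.imread("pics/side8.png")[250:400,250:400];cv2.imwrite("pics/s8c.png",cv2.resize(im,None,fx=4,fy=4,interpolation=cv2.INTER_CUBIC))
im=cv2.imread("pics/wrist8.png")[0:190,230:400];cv2.imwrite("pics/w8c.png",cv2.resize(im,None,fx=3,fy=3,interpolation=cv2.INTER_CUBIC))
E
```

```text
t 10.55 pos [ 0.5305 -0.2119  0.097 ] yaw(toolx from +y) -0.1531 tilt z [ 0.0042 -0.0014 -1.    ] F [-2.49 -7.74 -0.07] T [-1.02  0.32  0.06] open 0.0305
TCP in yoke mm [ 0.9  5.2 97. ]
delta tool cm [ 0.03 -0.1   2.65] wz -0.0016 wx 0.0042 ~wy 0.0014
```

View pics/s8c.png

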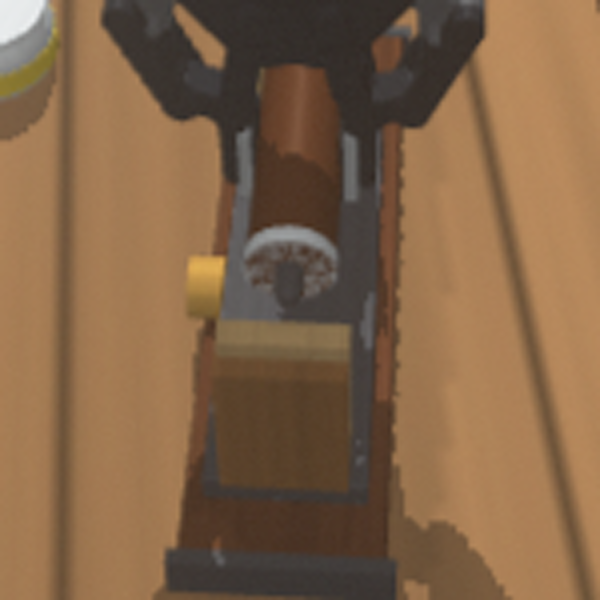

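View pics/w8c.png

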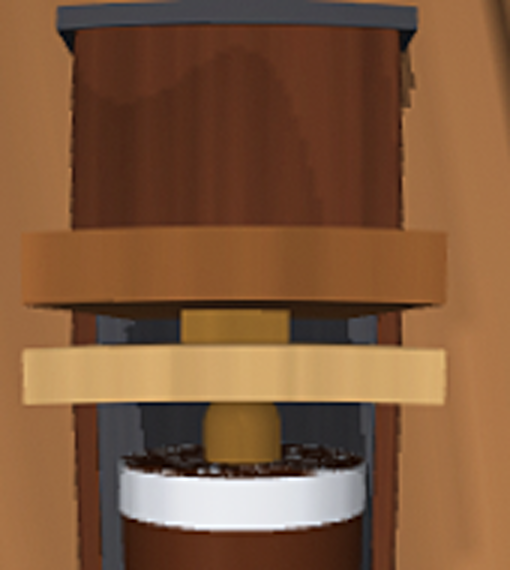

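Request:
{"api": "send_rows", "payload": {
  "series": [
    {"tx":0.17,"ty":-0.2,"tz":0.35,"wx":0.004,"wy":0.004,"wz":-0.002,"jaw":1},
    {"tx":0.15,"ty":-0.15,"tz":0.35,"wx":0.003,"wy":0.003,"wz":0,"jaw":1},
    {"tx":0.15,"ty":-0.15,"tz":0.35,"wx":0.003,"wy":0.003,"wz":0,"jaw":1}
  ]
}}

```text
t: 11.02
tool_pos: [0.53, -0.2119, 0.0919]
tool_rot: [2.381, 2.043, 0.005]
contact_force: [-1.2, -8.8, 0.6]
opening: 0.0301
```

```bash
python3 - <<'E'
from st import *
o,R=rep(0,.0055,.0705)
E
```

```text
t 11.03 pos [ 0.53   -0.2119  0.0919] yaw(toolx from +y) -0.1525 tilt z [ 0.0056 -0.0015 -1.    ] F [-1.16 -8.81  0.58] T [-1.03  0.13 -0.07] open 0.0301
TCP in yoke mm [ 0.4  5.2 91.9]
delta tool cm [ 0.04 -0.06  2.14] wz -0.001 wx 0.0056 ~wy 0.0015
```

Request:
{"api": "send_rows", "payload": {
  "series": [
    {"tx":0.16,"ty":-0.15,"tz":0.4,"wx":0.005,"wy":0.004,"wz":-0.001,"jaw":1},
    {"tx":0.15,"ty":-0.15,"tz":0.4,"wx":0.003,"wy":0.003,"wz":0,"jaw":1},
    {"tx":0.15,"ty":-0.15,"tz":0.4,"wx":0.003,"wy":0.003,"wz":0,"jaw":1}
  ]
}}

```text
t: 11.4
tool_pos: [0.5299, -0.2121, 0.0856]
tool_rot: [2.381, 2.043, 0.005]
contact_force: [-1.3, -7.8, 0.3]
opening: 0.0304
```

```bash
python3 - <<'E'
from st import *
o,R=rep(0,.0055,.0705)
E
```

```text
t 11.4 pos [ 0.5299 -0.2121  0.0856] yaw(toolx from +y) -0.1525 tilt z [ 0.0054 -0.0013 -1.    ] F [-1.27 -7.85  0.28] T [-0.95  0.16  0.02] open 0.0304
TCP in yoke mm [ 0.4  5.  85.6]
delta tool cm [ 0.05 -0.05  1.51] wz -0.001 wx 0.0054 ~wy 0.0013
```

Request:
{"api": "send_rows", "payload": {
  "series": [
    {"tx":0.16,"ty":-0.15,"tz":0.4,"wx":0.005,"wy":0.004,"wz":-0.001,"jaw":1},
    {"tx":0.15,"ty":-0.15,"tz":0.35,"wx":0.003,"wy":0.003,"wz":0,"jaw":1},
    {"tx":0.15,"ty":-0.15,"tz":0.35,"wx":0.003,"wy":0.003,"wz":0,"jaw":1},
    {"tx":0.15,"ty":-0.15,"tz":0.3,"wx":0.003,"wy":0.003,"wz":0,"jaw":1}
  ]
}}

```text
t: 11.9
tool_pos: [0.5298, -0.2122, 0.0788]
tool_rot: [2.381, 2.043, 0.005]
contact_force: [-1.7, -8.1, 0.9]
opening: 0.0302
```

```bash
python3 - <<'E'
from st import *
o,R=rep(0,.0055,.0705)
for n in ["wrist","side"]: cv2.imwrite(f"pics/{n}9.png",ctrl.get_image(n)[:,:,::-1])
im=cv2.imread("pics/side9.png")[250:400,250:400];cv2.imwrite("pics/s9c.png",cv2.resize(im,None,fx=4,fy=4,interpolation=cv2.INTER_CUBIC))
im=cv2.imread("pics/wrist9.png")[0:190,210:420];cv2.imwrite("pics/w9c.png",cv2.resize(im,None,fx=3,fy=3,interpolation=cv2.INTER_CUBIC))
E
```

```text
t 11.9 pos [ 0.5298 -0.2122  0.0788] yaw(toolx from +y) -0.1529 tilt z [ 5.3e-03 -9.0e-04 -1.0e+00] F [-1.7  -8.12  0.89] T [-0.95  0.17  0.01] open 0.0302
TCP in yoke mm [ 0.2  4.9 78.8]
delta tool cm [ 0.06 -0.03  0.83] wz -0.0014 wx 0.0053 ~wy 0.0009
```

View pics/s9c.png

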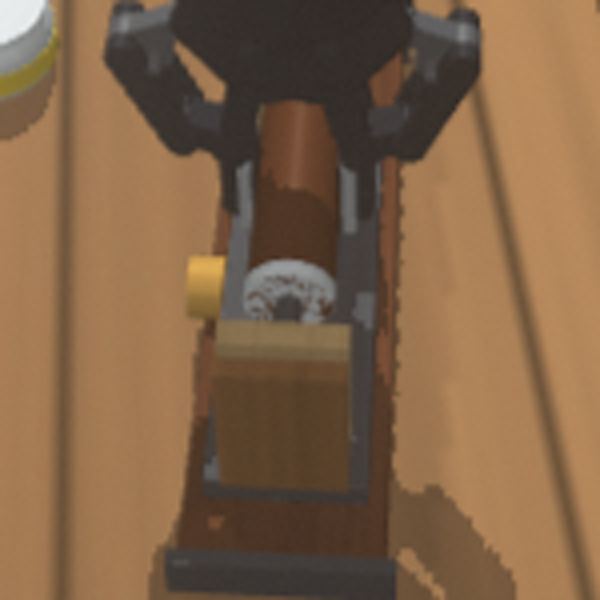

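View pics/w9c.png

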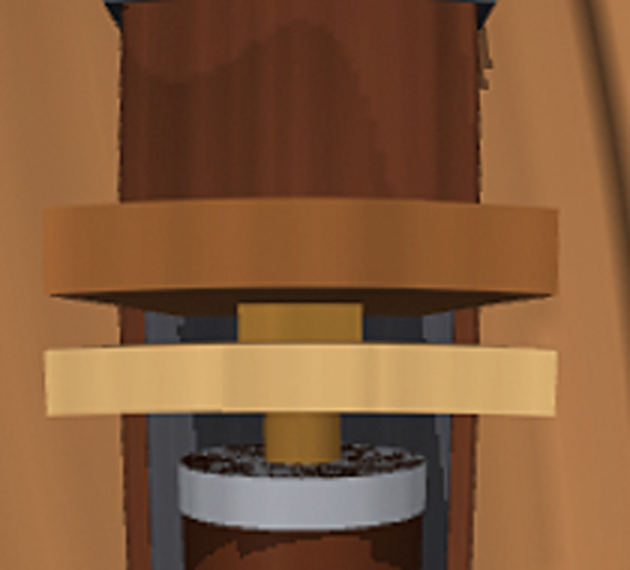

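Request:
{"api": "send_rows", "payload": {
  "series": [
    {"tx":0.15,"ty":-0.15,"tz":0.3,"wx":0.005,"wy":0.003,"wz":-0.001,"jaw":1},
    {"tx":0.15,"ty":-0.12,"tz":0.3,"wx":0.003,"wy":0.003,"wz":0,"jaw":1},
    {"tx":0.15,"ty":-0.12,"tz":0.3,"wx":0.003,"wy":0.003,"wz":0,"jaw":1}
  ]
}}

```text
t: 12.38
tool_pos: [0.5289, -0.2103, 0.0721]
tool_rot: [-2.384, -2.045, -0.005]
contact_force: [-0.3, -7.2, -0.9]
opening: 0.0301
```

```bash
python3 - <<'E'
from st import *
o,R=rep(0,.0055,.0705)
E
```

```text
t 12.38 pos [ 0.5289 -0.2103  0.0721] yaw(toolx from +y) -0.1532 tilt z [ 0.002   0.0025 -1.    ] F [-0.31 -7.17 -0.94] T [-0.99  0.04 -0.03] open 0.0301
TCP in yoke mm [-0.9  6.6 72.1]
delta tool cm [-0.11  0.09  0.16] wz -0.0017 wx 0.002 ~wy -0.0025
```

Request:
{"api": "send_rows", "payload": {
  "series": [
    {"tx":0.0,"ty":0.1,"tz":0.15,"wx":0.002,"wy":0,"wz":-0.001,"jaw":1},
    {"tx":0.05,"ty":0,"tz":0.05,"wx":0.0,"wy":0.002,"wz":0,"jaw":1}
  ]
}}

```text
t: 12.62
tool_pos: [0.5302, -0.2114, 0.0711]
tool_rot: [-2.383, -2.046, -0.002]
contact_force: [-2.3, -5.5, -2.9]
opening: 0.03
```

```bash
python3 - <<'E'
from st import *
o,R=rep(0,.0055,.0705)
for n in ["wrist"]: cv2.imwrite(f"pics/{n}10.png",ctrl.get_image(n)[:,:,::-1])
im=cv2.imread("pics/wrist10.png")[0:190,210:420];cv2.imwrite("pics/w10c.png",cv2.resize(im,None,fx=3,fy=3,interpolation=cv2.INTER_CUBIC))
E
```

```text
t 12.62 pos [ 0.5302 -0.2114  0.0711] yaw(toolx from +y) -0.1518 tilt z [ 3.0e-04  1.7e-03 -1.0e+00] F [-2.27 -5.46 -2.89] T [-0.93  0.21  0.05] open 0.03
TCP in yoke mm [ 0.5  5.6 71.1]
delta tool cm [-0.01 -0.05  0.06] wz -0.0003 wx 0.0003 ~wy -0.0017
```

View pics/w10c.png

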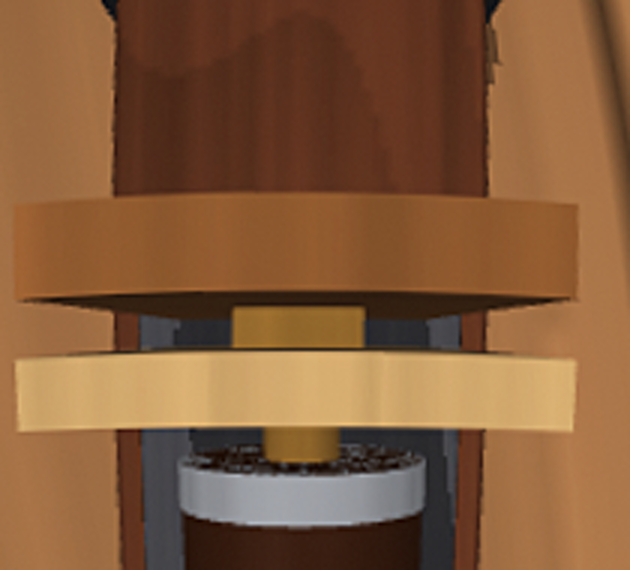

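Request:
{"api": "send_rows", "payload": {
  "series": [
    {"tx":-0.1,"ty":-0.07,"tz":0.08,"wx":0.001,"wy":0.001,"wz":0,"jaw":1},
    {"tx":-0.1,"ty":0,"tz":0.05,"wx":0.0,"wy":0.001,"wz":0,"jaw":1},
    {"tx":-0.1,"ty":0,"tz":0.05,"wx":0.0,"wy":0.001,"wz":0,"jaw":1}
  ]
}}

```text
t: 13.05
tool_pos: [0.5297, -0.2157, 0.0708]
tool_rot: [-2.383, -2.046, -0.004]
contact_force: [-1.8, -5.0, -1.6]
opening: 0.0302
```

```bash
python3 - <<'E'
from st import *
o,R=rep(0,-.0073,.0705)
E
```

```text
t 13.05 pos [ 0.5297 -0.2157  0.0708] yaw(toolx from +y) -0.1518 tilt z [ 0.0013  0.0022 -1.    ] F [-1.83 -5.02 -1.64] T [-0.57  0.32  0.12] open 0.0302
TCP in yoke mm [ 0.7  1.4 70.8]
delta tool cm [-0.87 -0.07  0.03] wz -0.0003 wx 0.0013 ~wy -0.0022
```

Request:
{"api": "send_rows", "payload": {
  "series": [
    {"tx":-0.1,"ty":-0.1,"tz":0.06,"wx":0.001,"wy":-0.001,"wz":0,"jaw":1},
    {"tx":-0.1,"ty":-0.02,"tz":0.05,"wx":0.0,"wy":0,"wz":0,"jaw":1},
    {"tx":-0.1,"ty":0,"tz":0.05,"wx":0.0,"wy":0,"wz":0,"jaw":1}
  ]
}}

```text
t: 13.42
tool_pos: [0.5289, -0.2188, 0.0701]
tool_rot: [2.383, 2.045, 0.004]
contact_force: [-0.4, -4.0, -1.7]
opening: 0.0298
```

```bash
python3 - <<'E'
from st import *
o,R=rep(0,-.0073,.0705)
for n in ["wrist","side"]: cv2.imwrite(f"pics/{n}11.png",ctrl.get_image(n)[:,:,::-1])
im=cv2.imread("pics/side11.png")[250:400,250:400];cv2.imwrite("pics/s11c.png",cv2.resize(im,None,fx=4,fy=4,interpolation=cv2.INTER_CUBIC))
im=cv2.imread("pics/wrist11.png")[0:190,210:420];cv2.imwrite("pics/w11c.png",cv2.resize(im,None,fx=3,fy=3,interpolation=cv2.INTER_CUBIC))
E
```

```text
t 13.43 pos [ 0.5289 -0.2188  0.0701] yaw(toolx from +y) -0.1522 tilt z [ 2.4e-03  8.0e-04 -1.0e+00] F [-0.38 -4.05 -1.75] T [-0.39  0.08  0.02] open 0.0298
TCP in yoke mm [ 0.4 -1.8 70.1]
delta tool cm [-0.55 -0.04 -0.04] wz -0.0007 wx 0.0024 ~wy -0.0008
```

View pics/s11c.png

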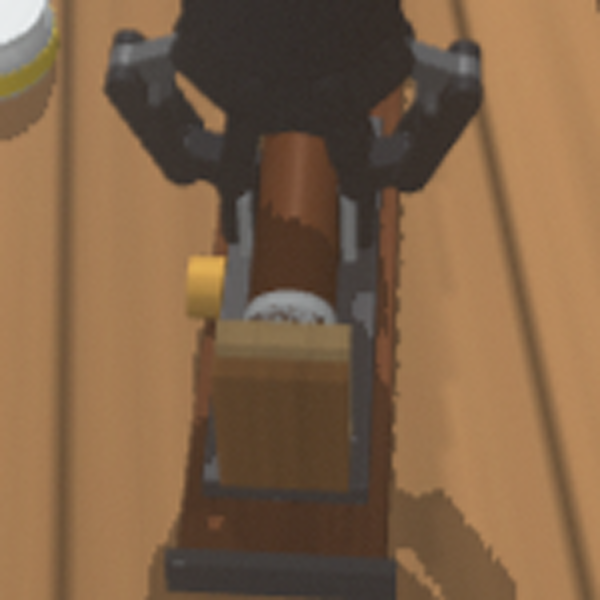

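View pics/w11c.png

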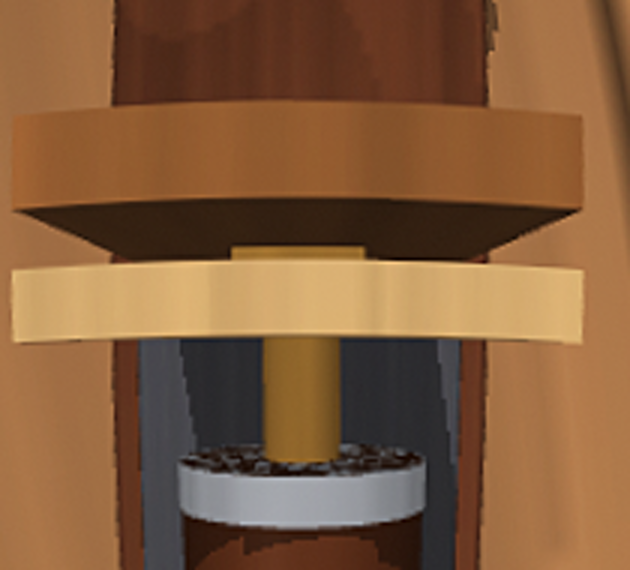

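Request:
{"api": "send_rows", "payload": {
  "series": [
    {"tx":-0.12,"ty":-0.06,"tz":0.0,"wx":0.002,"wy":0,"wz":0,"jaw":1},
    {"tx":-0.12,"ty":0,"tz":0.03,"wx":0.0,"wy":0,"wz":0,"jaw":1},
    {"tx":-0.12,"ty":0,"tz":0.03,"wx":0.0,"wy":0,"wz":0,"jaw":1}
  ]
}}

```text
t: 13.9
tool_pos: [0.5279, -0.222, 0.0692]
tool_rot: [-2.383, -2.045, -0.003]
contact_force: [-0.2, -2.5, -1.1]
opening: 0.0302
```

```bash
python3 - <<'E'
from st import *
o,R=rep(0,-.0073,.0695)
E
```

```text
t 13.9 pos [ 0.5279 -0.222   0.0692] yaw(toolx from +y) -0.1525 tilt z [ 7.0e-04  2.1e-03 -1.0e+00] F [-0.16 -2.49 -1.12] T [-0.39  0.02  0.  ] open 0.0302
TCP in yoke mm [-0.1 -5.1 69.2]
delta tool cm [-0.22  0.01 -0.03] wz -0.001 wx 0.0007 ~wy -0.0021
```

Request:
{"api": "send_rows", "payload": {
  "series": [
    {"tx":-0.15,"ty":0,"tz":0.0,"wx":0,"wy":0,"wz":0,"jaw":1},
    {"tx":-0.1,"ty":0,"tz":0.0,"wx":0.0,"wy":0,"wz":0,"jaw":1},
    {"tx":-0.1,"ty":0,"tz":0,"wx":0.0,"wy":0,"wz":0,"jaw":1}
  ]
}}

```text
t: 14.28
tool_pos: [0.5276, -0.2232, 0.0689]
tool_rot: [-2.38, -2.042, -0.009]
contact_force: [0.5, 3.8, 0.2]
opening: 0.0302
```

```bash
python3 - <<'E'
from st import *
o,R=rep(0,-.0073,.0695)
E
```

```text
t 14.28 pos [ 0.5276 -0.2232  0.0689] yaw(toolx from +y) -0.1527 tilt z [ 9.0e-04  7.5e-03 -1.0e+00] F [0.53 3.83 0.16] T [ 0.49 -0.14  0.01] open 0.0302
TCP in yoke mm [-0.3 -6.3 68.9]
delta tool cm [-0.1   0.03 -0.06] wz -0.0012 wx 0.0009 ~wy -0.0075
```

Request:
{"api": "send_rows", "payload": {
  "series": [
    {"tx":0.04,"ty":0,"tz":0.0,"wx":0,"wy":-0.005,"wz":0,"jaw":1},
    {"tx":0,"ty":0,"tz":0.0,"wx":0.0,"wy":0,"wz":0,"jaw":1}
  ],
  "squeeze": 20
}}

```text
t: 14.52
tool_pos: [0.5276, -0.223, 0.0689]
tool_rot: [-2.383, -2.045, -0.001]
contact_force: [1.1, -0.1, -2.2]
opening: 0.03
```

```bash
python3 - <<'E'
from st import *
o,R=rep(0,-.0073,.0695)
E
```

```text
t 14.53 pos [ 0.5276 -0.223   0.0689] yaw(toolx from +y) -0.1522 tilt z [-1.0e-04  1.2e-03 -1.0e+00] F [ 1.1  -0.05 -2.21] T [-0.05 -0.09 -0.03] open 0.03
TCP in yoke mm [-0.3 -6.2 68.9]
delta tool cm [-0.11  0.03 -0.06] wz -0.0007 wx -0.0001 ~wy -0.0012
```

Request:
{"api": "send_rows", "payload": {
  "series": [
    {"tx":0,"ty":0,"tz":0,"wx":0,"wy":0,"wz":0,"jaw":0.6},
    {"tx":0,"ty":0,"tz":0.0,"wx":0.0,"wy":0,"wz":0,"jaw":0.45},
    {"tx":0,"ty":0,"tz":0.0,"wx":0.0,"wy":0,"wz":0,"jaw":0.45},
    {"tx":0,"ty":0,"tz":0.0,"wx":0.0,"wy":0,"wz":0,"jaw":0.45}
  ]
}}

```text
t: 15.02
tool_pos: [0.528, -0.2235, 0.0697]
tool_rot: [2.384, 2.046, 0.001]
contact_force: [0.1, -0.4, -0.1]
opening: 0.0468
```

```bash
python3 - <<'E'
from st import *
o,R=rep(0,-.0073,.0695)
for n in ["wrist","side"]: cv2.imwrite(f"pics/{n}12.png",ctrl.get_image(n)[:,:,::-1])
im=cv2.imread("pics/side12.png")[250:400,250:400];cv2.imwrite("pics/s12c.png",cv2.resize(im,None,fx=4,fy=4,interpolation=cv2.INTER_CUBIC))
E
```

```text
t 15.03 pos [ 0.528  -0.2235  0.0697] yaw(toolx from +y) -0.1522 tilt z [ 8.e-04  3.e-04 -1.e+00] F [ 0.11 -0.35 -0.11] T [ 0.04  0.04 -0.02] open 0.0468
TCP in yoke mm [ 0.2 -6.6 69.7]
delta tool cm [-0.07 -0.02  0.02] wz -0.0007 wx 0.0008 ~wy -0.0003
```

View pics/s12c.png

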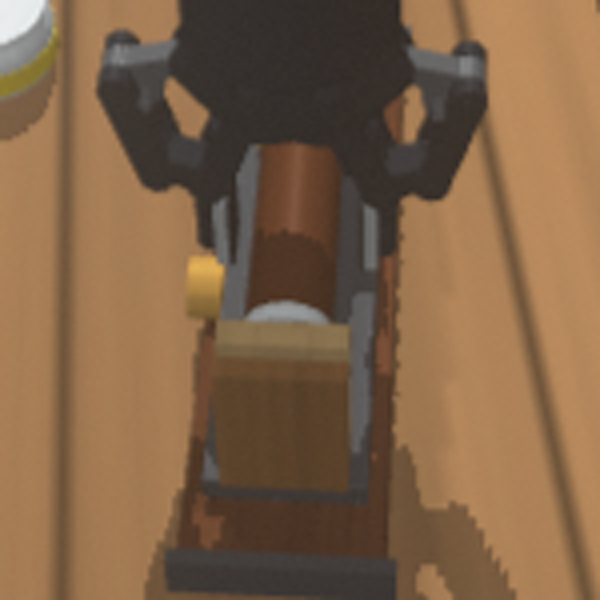

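View pics/wrist12.png

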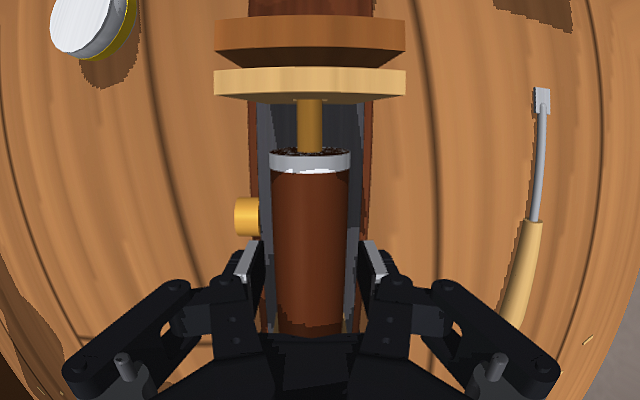

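Released; the roller hangs between the cheeks, clear of both pads. Now I retreat straight up, checking drift.

Request:
{"api": "send_rows", "payload": {
  "series": [
    {"tx":0,"ty":0,"tz":-1,"wx":0,"wy":0,"wz":0,"jaw":0.4},
    {"tx":0,"ty":0,"tz":-1.5,"wx":0.0,"wy":0,"wz":0,"jaw":0.4},
    {"tx":0,"ty":0,"tz":-2,"wx":0.0,"wy":0,"wz":0,"jaw":0.4},
    {"tx":0,"ty":0,"tz":-3,"wx":0.0,"wy":0,"wz":0,"jaw":0.4},
    {"tx":0,"ty":0,"tz":-3,"wx":0.0,"wy":0,"wz":0,"jaw":0.4}
  ]
}}

```text
t: 15.75
tool_pos: [0.5272, -0.2231, 0.1801]
tool_rot: [-2.383, -2.045, -0.0]
contact_force: [0.6, -1.8, 0.3]
opening: 0.0513
```

Request:
{"api": "send_rows", "payload": {
  "series": [
    {"tx":0,"ty":-2,"tz":-3,"wx":0,"wy":0,"wz":0,"jaw":0.4},
    {"tx":0,"ty":-4,"tz":-3,"wx":0.0,"wy":0,"wz":0,"jaw":0.4},
    {"tx":0,"ty":-3,"tz":0,"wx":0.0,"wy":0,"wz":0,"jaw":0.4},
    {"tx":0,"ty":0,"tz":0,"wx":0.0,"wy":0,"wz":0,"jaw":0.4}
  ]
}}

```text
t: 16.25
tool_pos: [0.4385, -0.2106, 0.2538]
tool_rot: [2.372, 2.037, 0.007]
contact_force: [-0.5, -0.5, -0.0]
opening: 0.0513
```

```bash
python3 - <<'E'
from st import *
o,R=rep()
for n in ["wrist","side","scene"]: cv2.imwrite(f"pics/{n}13.png",ctrl.get_image(n)[:,:,::-1])
im=cv2.imread("pics/side13.png")[220:400,250:400];cv2.imwrite("pics/s13c.png",cv2.resize(im,None,fx=3.3,fy=3.3,interpolation=cv2.INTER_CUBIC))
im=cv2.imread("pics/scene13.png")[130:220,205:315];cv2.imwrite("pics/sc13c.png",cv2.resize(im,None,fx=6,fy=6,interpolation=cv2.INTER_CUBIC))
for n,of,k in (("scene",(205,130),6),("side",(250,220),3.3)):
    i=ctrl.camera_info(n)
    for L in ([0,.055-.008+SH,.079],[0,-.063+SH,.079],[0,.067+SH,.08]): print(n,L,((proj(i,body(P,L))-of+.5)*k).round(0))
E
```

```text
t 16.25 pos [ 0.4385 -0.2106  0.2538] yaw(toolx from +y) -0.1516 tilt z [ 0.013  -0.0082 -0.9999] F [-0.52 -0.53 -0.04] T [ 0.01 -0.03  0.02] open 0.0513
TCP in yoke mm [-90.2  -7.4 253.8]
delta tool cm [0.   9.02 0.13] wz -0.0001 wx 0.013 ~wy 0.0082
scene [0, 0.0245, 0.079] [[315. 249.]]
scene [0, -0.08549999999999999, 0.079] [[170. 155.]]
scene [0, 0.044500000000000005, 0.08] [[344. 265.]]
side [0, 0.0245, 0.079] [[255. 189.]]
side [0, -0.08549999999999999, 0.079] [[240. 382.]]
side [0, 0.044500000000000005, 0.08] [[258. 157.]]
```

View pics/s13c.png

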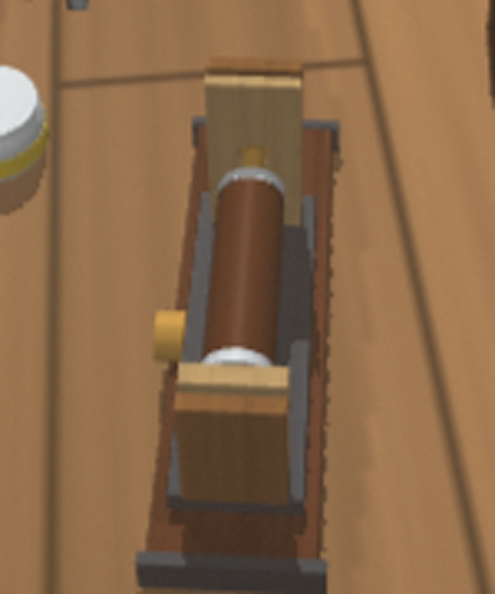

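View pics/sc13c.png

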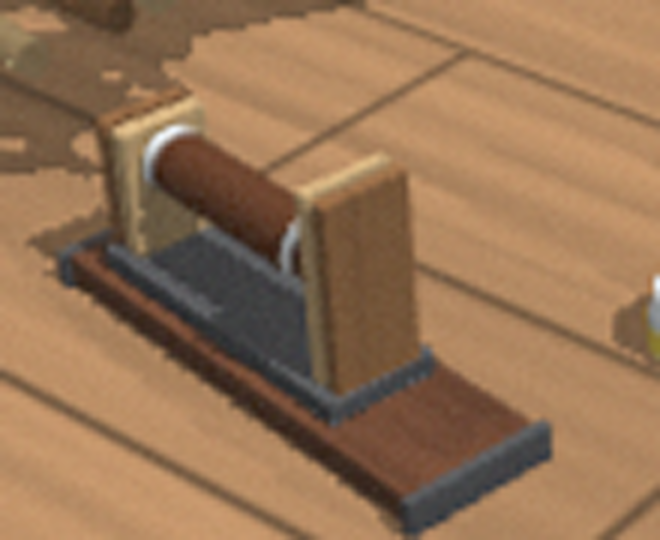

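View pics/wrist13.png

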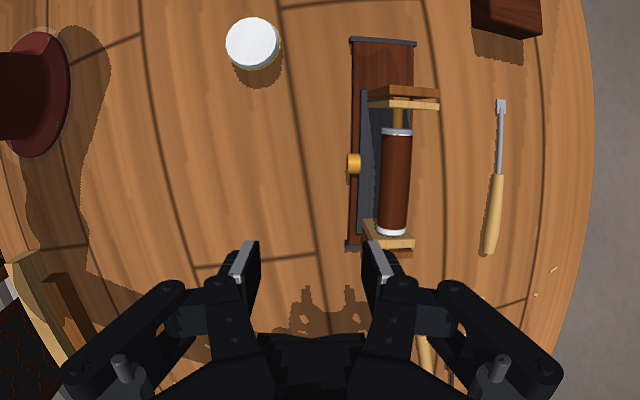

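```bash
python3 - <<'E'
from st import *
i=ctrl.camera_info("wrist")
for m in (-.008,-.004):
  for L in ([0,m+.055+SH,.095],[0,m-.055+SH,.095],): print(m,L,((projf(i,body(P,L))-(330,70)+.5)*6).round(0))
for L in ([-.023,.067+SH,.128],[.023,.067+SH,.128],[-.023,-.067+SH,.096],[.023,-.067+SH,.096]):print(L,((projf(i,body(P,L))-(330,70)+.5)*4).round(0))
im=cv2.imread("pics/wrist13.png")
cv2.imwrite("pics/w13a.png",cv2.resize(im[70:170,330:460],None,fx=6,fy=6,interpolation=cv2.INTER_CUBIC))
cv2.imwrite("pics/w13b.png",cv2.resize(im[170:265,330:460],None,fx=6,fy=6,interpolation=cv2.INTER_CUBIC))
E
```

```text
-0.008 [0, 0.0245, 0.095] [[433. 366.]]
-0.008 [0, -0.08549999999999999, 0.095] [[ 387. 1006.]]
-0.004 [0, 0.028500000000000004, 0.095] [[434. 341.]]
-0.004 [0, -0.08149999999999999, 0.095] [[389. 985.]]
[-0.023, 0.044500000000000005, 0.128] [[234. 156.]]
[0.023, 0.044500000000000005, 0.128] [[434. 170.]]
[-0.023, -0.0895, 0.096] [[172. 689.]]
[0.023, -0.0895, 0.096] [[339. 684.]]
```

View pics/w13a.png

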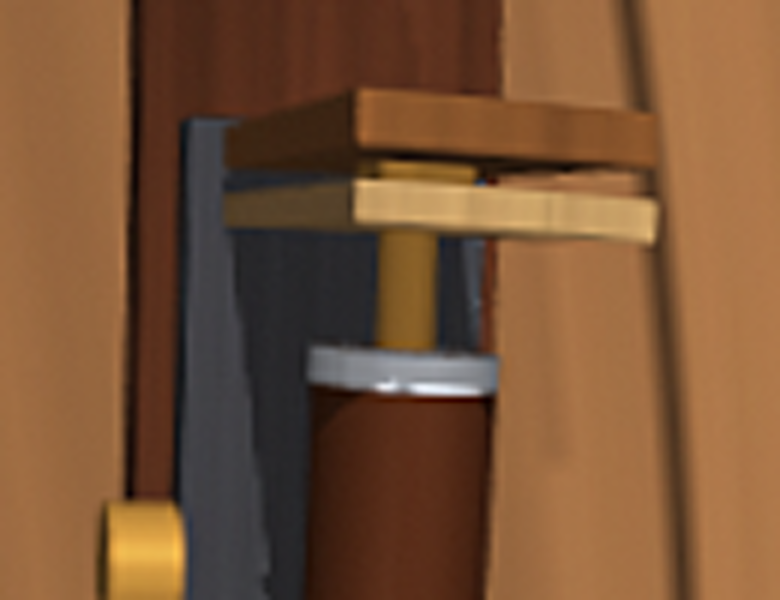

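View pics/w13b.png

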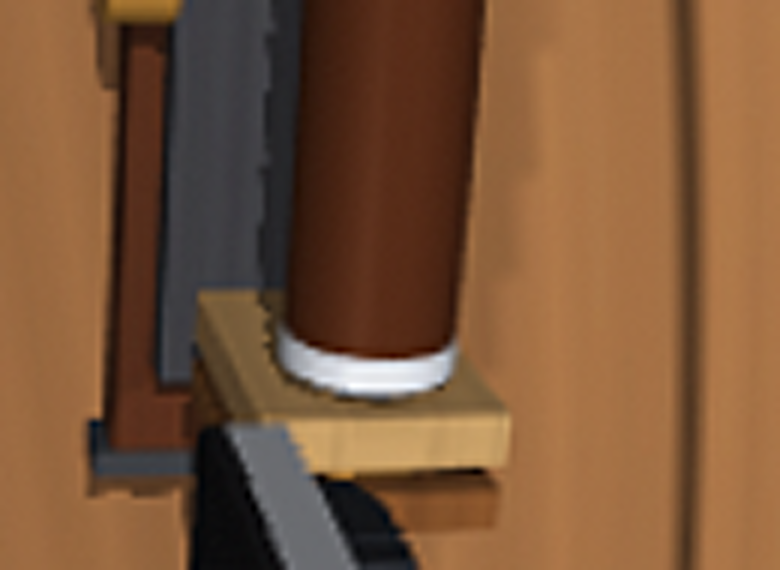

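```bash
python3 - <<'E'
from station import ctrl
print(ctrl.get_obs()["t"]); print(ctrl.finish_job())
E
```

```text
16.4
the job is handed in; nothing more can be done
None
```

I took the leather roller from the middle-sized rest and fitted it into the honing stand, with both pins in their recesses. I handed the job in at about 16.4 s; it gives no verdict.

**Fitting:** The brass pin was pushed in about 22 mm against the tall cheek. The highest force read on the tool while doing this was about 9 N. I then lowered the roller to the recesses and eased it back until the steel pin met its bottom. That showed as the force along the roller switching from −2.5 N to +3.8 N. After easing off, it read close to zero, and I opened the gripper and backed away.

**Last checks:**
- **Position:** In the wrist view the roller sits 7.5 to 8 mm towards the low cheek; 8 mm is right for both pins fully home.
- **Height and alignment:** The axis was at about 79 mm when I let go, and the roller looks level and in line with the bed. The gripper is well clear.
- **Bystanders:** Where seen in the last pictures, the tin, gouge and mallet look undisturbed, judged by eye only.

**What didn't agree or wasn't checked:**
- **Wrist view:** In the last wrist view the stand was about 2 pixels off my model. I therefore judged the roller's position against the cheeks.
- **Shift along the bed:** The steel pin met its bottom about 1 mm earlier than I had calculated, so my estimate of the yoke's shift was slightly off.
- **Descent:** The arm drifted up to 1.8 mm sideways on the way down and was corrected before the recess.
- **Pin forces:** I couldn't measure the spring force on the recess bottoms after letting go.

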